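Shim and lock the slide press

TASK

Pile all the specimen carriers in the pocket of the slide press, then lay shims on top of them one at a time until the strap, let down, bears snugly on the pile instead of dropping onto its stop - no more shims than that takes. Then pass the T-key down through the strap's fork and the keeper slot and give it a quarter turn so that it is locked, and let go. Spare shims stay lying on the bench, and the petri dish is left where it is.

Things in the scene. Friction and masses are not known exactly. Their poses are not given: they have to be found in the camera images.
- pocket (a point): Slide press, fixed: centre of its pocket's floor, 8 mm above the bench; x along the press (keeper at -x, hinge at +x), y across, z up. It takes a pile of 54 x 36 mm plates, long side along x: end walls and 4 corner guides up to 50 mm above the bench leave 2 mm free on every side; both long sides are open for fingers over 43 mm. The pile starts on a support puck standing on this floor.
- strap (a joint): Hinged strap, rad: 0 = on its stop, grows as it opens; starts thrown back, sinking to its end of travel at 2.35; falls slowly (0.14 kg) either way from upright (about 1.6). Too few shims: it comes down to 0 and its foot hangs free; right number: the foot bears on the pile, about 0.05; one too many: about 0.14, and the T-key will not turn.
- strap_hinge (a point): Hinge axis of the strap (this point is on the axis, 54 mm to +x of the pocket, 58.5 mm above the bench); the axis is along y. The frame turns with the strap; the strap runs from here along its -x for 128 mm.
- strap_fin (a point): Middle of the upright fin on top of the strap, for lifting it: 18 mm long along the strap, 9 mm thick, 16 mm high; 65 mm from the hinge axis.
- strap_end (a point): Point on the upper face of the strap, 110 mm from the hinge axis, in the middle of its forked end: the fork is open at the end, its gap is 14 mm wide and 36 mm long, its prongs 10 mm wide. With the strap down it lies above the keeper slot.
- keeper_slot (a point): Middle of the keeper slot at its upper face, 54 mm above the bench, 56 mm to -x of the pocket; same axes as the pocket. The slot goes down through a 6 mm thick plate, is 34 mm long in x and 13 mm wide in y; below it is free space 40 mm wide down to 8 mm above the bench.
- key_grip (a point): T-key, steel, 64 mm tall, upright in a fixed 34 mm high stand at the start. This point is in its black handle bar, 56 mm above the key's lower end, z up; the bar is 36 mm long in x, 10 mm thick in y, and reaches from 40 to 64 mm above the lower end. Below it a round flange, 26 mm wide, 30 to 34 mm above the lower end, rests on the stand (later on the strap's prongs).
- key_head (a point): Cross-head at the key's lower end, 26 mm long in x (same way as the handle bar), 9 mm in y, 6 mm high; this point is its centre. An 8 mm shank runs 24 mm from the head up to the flange. Locked: pushed down through fork and keeper slot until the flange lies on the prongs, then turned so that its x is along the press's y.
- carrier_1_mid (a point): Centre of a specimen carrier: grey plastic plate 54 (x) x 36 (y) x 10 mm (z) with a glass window on top, loose, lying flat on the bench. Two or three carriers are present, any of them may be absent.
- carrier_2_mid (a point): Centre of a specimen carrier: grey plastic plate 54 (x) x 36 (y) x 10 mm (z) with a glass window on top, loose, lying flat on the bench. Two or three carriers are present, any of them may be absent.
- carrier_3_mid (a point): Centre of a specimen carrier: grey plastic plate 54 (x) x 36 (y) x 10 mm (z) with a glass window on top, loose, lying flat on the bench. Two or three carriers are present, any of them may be absent.
- shim_1_mid (a point): Centre of a shim: plain steel plate 54 (x) x 36 (y) x 5 mm (z), loose, lying flat on the bench. One to four are needed.
- shim_2_mid (a point): Centre of a shim: plain steel plate 54 (x) x 36 (y) x 5 mm (z), loose, lying flat on the bench. One to four are needed.
- shim_3_mid (a point): Centre of a shim: plain steel plate 54 (x) x 36 (y) x 5 mm (z), loose, lying flat on the bench. One to four are needed.
- shim_4_mid (a point): Centre of a shim: plain steel plate 54 (x) x 36 (y) x 5 mm (z), loose, lying flat on the bench. One to four are needed.
- press: The press as a whole; origin on the bench under the pocket's centre, axes as the pocket. The puck in its pocket is 5 or 10 mm high and differs from start to start (the other puck is fixed on the bench in front).
- strap_foot (a point): Underside of the round bearing foot under the strap, 54 mm from the hinge axis; it comes down on the middle of the pile. With the strap at 0 it is 50.5 mm above the bench, straight above the pocket's centre. The strap is 34 mm wide and 8 mm thick.
- petri: Bystander: closed petri dish, 58 mm across, 14 mm high, origin under its centre. Leave it alone.
- t_key: The T-key as a whole; origin at the middle of its lower end, axes as for key_head.
There are look-alikes about, which are no part of the job. Leave any red look-alike of the part that bears carrier_1_mid alone.

How it is judged (in metres and radians):
On the way, in this order (a step that is already met when the one before it is completed fails the run):
1. every carrier present lies flat in the pocket (horizontal distance between each of carrier_1_mid, carrier_2_mid, carrier_3_mid and pocket below 0.008 m and angle between each of carrier_1_mid, carrier_2_mid, carrier_3_mid's own z axis and vertical below 0.12 rad and height (world z) of each of carrier_1_mid, carrier_2_mid, carrier_3_mid below 0.0455 m and value of joint strap above 0.3 rad), for 0.2 s.
2. the strap bears on a snug pile that has a shim on top (horizontal distance between each of carrier_1_mid, carrier_2_mid, carrier_3_mid and pocket below 0.008 m and angle between each of carrier_1_mid, carrier_2_mid, carrier_3_mid's own z axis and vertical below 0.12 rad and height (world z) of each of carrier_1_mid, carrier_2_mid, carrier_3_mid below 0.0455 m and value of joint strap between 0.015 and 0.09 rad and ((horizontal distance between shim_1_mid and pocket below 0.008 m and angle between shim_1_mid's own z axis and vertical below 0.12 rad and height (world z) of shim_1_mid above 0.046 m) or (horizontal distance between shim_2_mid and pocket below 0.008 m and angle between shim_2_mid's own z axis and vertical below 0.12 rad and height (world z) of shim_2_mid above 0.046 m) or (horizontal distance between shim_3_mid and pocket below 0.008 m and angle between shim_3_mid's own z axis and vertical below 0.12 rad and height (world z) of shim_3_mid above 0.046 m) or (horizontal distance between shim_4_mid and pocket below 0.008 m and angle between shim_4_mid's own z axis and vertical below 0.12 rad and height (world z) of shim_4_mid above 0.046 m))), for 0.3 s.
3. the T-key is through the slot and turned across it (horizontal distance between key_head and keeper_slot below 0.008 m and z of key_head in the frame of keeper_slot between -0.035 and -0.008 m and angle between the x axis of key_head and the y axis of keeper_slot, either way round below 0.4 rad and angle between key_head's own z axis and vertical below 0.25 rad and value of joint strap between 0.015 and 0.09 rad), for 0.2 s.
At the end, for the whole second after the job is handed in: Carriers flat in the pocket (within 8 mm), shims on top; strap bears on the pile at 0.015 to 0.09 rad; T-key upright, at rest, its head 8 to 35 mm below the keeper face, within 8 mm of the slot centre and 0.4 rad of square across it; spare shims flat on the bench (all of step 3 and horizontal distance between each of carrier_1_mid, carrier_2_mid, carrier_3_mid and pocket below 0.008 m and angle between each of carrier_1_mid, carrier_2_mid, carrier_3_mid's own z axis and vertical below 0.12 rad and height (world z) of each of carrier_1_mid, carrier_2_mid, carrier_3_mid below 0.0455 m and ((horizontal distance between shim_1_mid and pocket below 0.008 m and angle between shim_1_mid's own z axis and vertical below 0.12 rad and height (world z) of shim_1_mid above 0.046 m) or (horizontal distance between shim_2_mid and pocket below 0.008 m and angle between shim_2_mid's own z axis and vertical below 0.12 rad and height (world z) of shim_2_mid above 0.046 m) or (horizontal distance between shim_3_mid and pocket below 0.008 m and angle between shim_3_mid's own z axis and vertical below 0.12 rad and height (world z) of shim_3_mid above 0.046 m) or (horizontal distance between shim_4_mid and pocket below 0.008 m and angle between shim_4_mid's own z axis and vertical below 0.12 rad and height (world z) of shim_4_mid above 0.046 m)) and (horizontal distance between shim_1_mid and pocket below 0.008 m or height (world z) of shim_1_mid below 0.008 m) and (horizontal distance between shim_2_mid and pocket below 0.008 m or height (world z) of shim_2_mid below 0.008 m) and (horizontal distance between shim_3_mid and pocket below 0.008 m or height (world z) of shim_3_mid below 0.008 m) and (horizontal distance between shim_4_mid and pocket below 0.008 m or height (world z) of shim_4_mid below 0.008 m) and linear speed of t_key below 0.02 m/s); the robot touches nothing.
It fails at once if the petri dish is moved more than 4 cm (distance of petri from where it was at the start of the episode above 0.04 m).
Of carrier_1, carrier_2, carrier_3 only 2 to 3 are there at a start; the rules pass over those that are not, and their reading is None.
At some moment in a run one of shim_1, shim_2, shim_3, shim_4 may be knocked a few centimetres aside while the robot is not near it.
It also fails if it takes over 210 s, if anything falls off the work surface, if the arm or the gripper's body presses on something with over 40 N, if the wrist force passes 120 N, or if a joint passes its speed limit or range.

ROBOT

A 6-joint arm with a two-finger parallel gripper is mounted at the origin on a cart in front of the work surface, level with it; the furniture and walls round the work are solid. World frame = base frame: x ahead of the robot, y to its left, z up, the work surface at z = 0. Lengths are in mm, angles in rad, forces in N, time in s.
With the tool pointing down it reaches from about 275 to 1000 mm from the base axis. Payload 8.4 kg.
Tool frame: the origin (TCP) lies at the centre of the arm's flange, where the gripper is bolted on; the fingertips stand 173 mm ahead of it and the grasp point (between the pads) lies 155 mm ahead of it (r.nose_length is the distance from the TCP to the fingertips, in mm); z points along the fingers, y is the direction in which the jaws open and shut (so a half turn about z gives the same grasp; the last joint's range is limited). The gripper opens to 85 mm and grips with 20 to 120 N. Pads are 22 mm wide; open, the fingers measure 114 mm over their backs; the gripper's body (76 mm by 85 mm) begins 54 mm behind the grasp point. The pads swing forward as they close: fully open they stand 13 mm farther back than shut.
Start: joints at [1.208, 0.353, 1.633, -0, 1.155, -0.002], TCP at [220.638, 584.763, 404.681] pointing down, gripper open.
Joint ranges: [-2.63, 2.63], [-0.92, 2.1], [0.06, 2.66], [-1.3, 4.44], [0, 2.69], [-3.02, 3.02]. Speed limits (rad/s): [2.22, 2.22, 2.79, 3.14, 3.14, 3.14].

INTERFACE

Orientations are given as [roll, pitch, yaw] about the fixed x, y, z axes, in that order (R = Rz(yaw) Ry(pitch) Rx(roll)).
In Python, from rig import r, grab_frame, workorder gives the robot as it stands.
- The arm moves only by the tool carry_out, never from a script. Its argument "steps" is a list that holds one entry, the list of rows, each a list of 5 numbers: the opening in per cent of the stroke, from 0 (shut) to 100 (fully open), then the shift along the tool's x, y, z in m, then the turn about the tool's z in degrees. In form: [[[jaw, x, y, z, spin], ...]]. A call has 1 to 8 rows; each row is the pose to reach, as a shift and turn from the pose measured when the call began, along the tool's axes at that moment; what a row does not reach only later rows make up. A row lasts 1/10 s, in which the tool goes at most 50 mm and 8.59 degrees, less where a joint would pass 70% of its speed; a pose out of reach is approached as far as the arm can. A call with a gripper value outside its range is refused whole. The fingers move at their own pace and stop on an object; "squeeze" is the grip in N (left out, the last holds). Time passes only in rows, so rows that repeat a pose let the fingers close. It gives the time, the measured TCP pose, the force and the opening at its end, in the units of the state.
- r.sense(): the state, without advancing time (a new reading comes with each control period).
- grab_frame(name): name is "side" or "top"; returns a dict with "image" (480x640x3 uint8, red, green, blue), "intrinsics" (3x3 intrinsics, pixels), "D" ([k1, k2, p1, p2, k3] as OpenCV has them; the pictures are not rectified), "eye" and "rotation" of the camera in the world. Camera axes: x right, y up, looking along -z (the intrinsics and any distortion apply to the point x, -y, -z); pixel columns grow to the right and rows downward; lengths in mm; the calibration is good to about 2 mm. A picture is of the moment at which its call begins. There is no depth.
- workorder.sign_off(): hands the job in, once; it reports no verdict.
The state is a dict: "clock": time; "qpos": joint angles; "qvel": joint speeds; "joint_efforts": joint torques, N m; "eef_pos": TCP position; "tcp_rot": TCP orientation; "contact_force": force on the tool from outside, world axes, zero at the start; "wrist_torque": the same for the moment, N m; "opening": opening from 0.0 (shut) to 1.0 (fully open).
Only numpy, scipy, OpenCV 4.12 (cv2) and the standard library are available. Lean on these libraries where they do the work, as an engineer would, in place of code of your own. Each camera call takes 0.05 s, during which the arm holds its last target.

## Working session

There is one attempt and no reset: what is moved stays moved. The work goes in short steps, Python scripts to look and compute and a tool call to move; the robot and the scene stay as the last step left them, time stands still between calls to the robot, and variables do not carry over. Pictures are saved under pics/ and viewed, and the job is handed in when it is done.

Besides the shell and the picture viewer there is one more tool, called after ">>>" as a command line: name --argument value ..., lists and objects as JSON in quotes. carry_out: Moves the arm, as the interface text tells. Its arguments: {"type":"object","properties":{"steps":{"type":"array","items":{"type":"array","items":{"type":"array","items":{"type":"number"}}}},"squeeze":{"type":"number"}},"required":["steps"]}

```bash
ls -la; mkdir -p pics
cat > h.py <<'E'
import numpy as np, cv2, json
from rig import r, grab_frame, workorder
def snap(n):
    f=grab_frame(n); return f
def save(im,name): cv2.imwrite('pics/'+name,cv2.cvtColor(im,cv2.COLOR_RGB2BGR))
def ray(f,uv):
    K=np.array(f['intrinsics'],float);D=np.array(f['D'],float)
    p=cv2.undistortPoints(np.array(uv,float).reshape(-1,1,2),K,D).reshape(-1,2)
    d=np.c_[p[:,0],-p[:,1],-np.ones(len(p))]@np.array(f['rotation']).T
    return np.array(f['eye'],float),d
def onz(f,uv,z):
    e,d=ray(f,uv); return e+d*((z-e[2])/d[:,2])[:,None]
def proj(f,P):
    P=np.array(P,float).reshape(-1,3)
    c=(P-np.array(f['eye']))@np.array(f['rotation'])
    c=c*[1,-1,-1]
    return cv2.projectPoints(c,np.zeros(3),np.zeros(3),np.array(f['intrinsics'],float),np.array(f['D'],float))[0].reshape(-1,2)
def tri(fs,uvs):
    A=np.zeros((3,3));b=np.zeros(3)
    for f,uv in zip(fs,uvs):
        e,d=ray(f,[uv]);d=d[0]/np.linalg.norm(d[0]);M=np.eye(3)-np.outer(d,d);A+=M;b+=M@e
    return np.linalg.solve(A,b)
E
python3 - <<'E'
from h import *
s=r.sense();print(s)
for n in('side','top'):
    f=snap(n);save(f['image'],n+'0.png');print(n,f['eye'],np.round(f['rotation'],3),f['intrinsics'],f['D'])
    np.save(n+'0.npy',f,allow_pickle=True)
E
```

```text
total 12
drwxr-xr-x  3 agent agent 4096 Dec  7 16:29 .
drwxr-xr-x 23 root  root  4096 Dec  7 16:29 ..
drwxr-xr-x  2 agent agent 4096 Dec  7 16:29 pics
{'clock': 0.0, 'qpos': array([ 1.20760973e+00,  3.53648570e-01,  1.63416081e+00, -5.18565670e-06,
        1.15521658e+00, -2.39629291e-03]), 'qvel': array([ 0.00076887, -0.0005795 ,  0.00172244,  0.00024743, -0.00103775,
        0.00069606]), 'joint_efforts': array([ 4.55998861e-04, -6.05255485e+01, -3.42073417e+01,  1.45182707e-04,
        9.42239247e-03, -4.64946515e-05]), 'eef_pos': array([220.54362865, 584.52885154, 403.94983852]), 'tcp_rot': array([-3.14015934e+00,  1.30662534e-06,  2.78080445e+00]), 'contact_force': array([-0.10229277,  0.29647864,  0.2641716 ]), 'wrist_torque': array([-0.01441408, -0.0091955 , -0.01426157]), 'opening': 0.9980510470642896}
side [343.06662345 572.41060888 627.98892355] [ 0.886  0.008 -2.865] [[463.39484818   0.         316.62296765]
 [  0.         463.39484818 238.53444872]
 [  0.           0.           1.        ]] [-0.01896389  0.          0.          0.          0.        ]
top [ 345.40131052 -113.05250252 1059.90434647] [ 0.171  0.017 -1.588] [[528.38179243   0.         318.52316943]
 [  0.         528.38179243 242.44678199]
 [  0.           0.           1.        ]] [0.04644099 0.         0.         0.         0.        ]
```

```bash
sed -i "s/    f=grab_frame(n); return f/    f=grab_frame(n); f['rotation']=R.from_euler('xyz',f['rotation']).as_matrix(); return f/; 1a from scipy.spatial.transform import Rotation as R" h.py
python3 - <<'E'
from h import *
for n in('side','top'):
    f=snap(n);save(f['image'],n+'1.png')
    np.save(n+'0.npy',f,allow_pickle=True)
    print(n,onz(f,[[320,240]],0))
E
```

```text
side [[ 549.72727603 -163.06123556    0.        ]]
top [[ 533.5378712  -100.67889719    0.        ]]
```

View pics/top0.png

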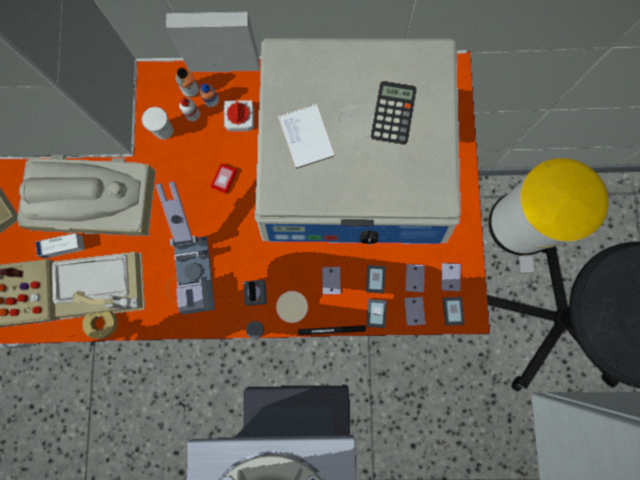

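View pics/side0.png

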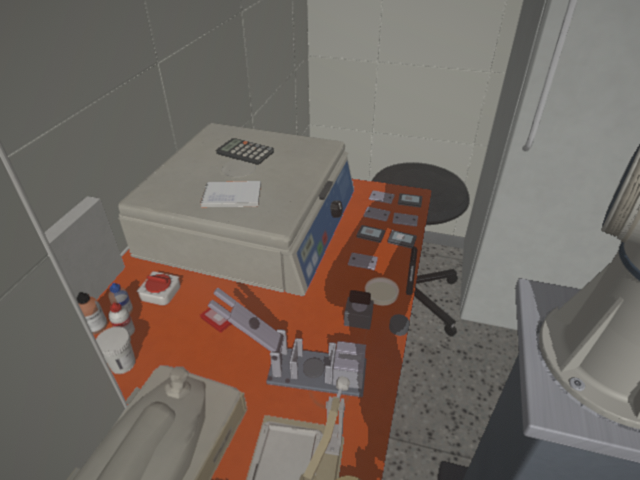

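Run:
```python
from h import *
f=snap('top');im=f['image']
c=im[150:345,140:310];save(cv2.resize(c,None,fx=4.0,fy=3.0*1.0,interpolation=2)[:600] if 0 else cv2.resize(c,None,fx=3,fy=3,interpolation=2),'t_press.png')
c=im[240:345,230:490];save(cv2.resize(c,None,fx=3,fy=3,interpolation=2),'t_plates.png')
g=snap('side')['image']
save(cv2.resize(g[170:400,190:440],None,fx=2.6,fy=2.6,interpolation=2),'s_crop.png')
```

```text
(no output)
```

View pics/t_press.png

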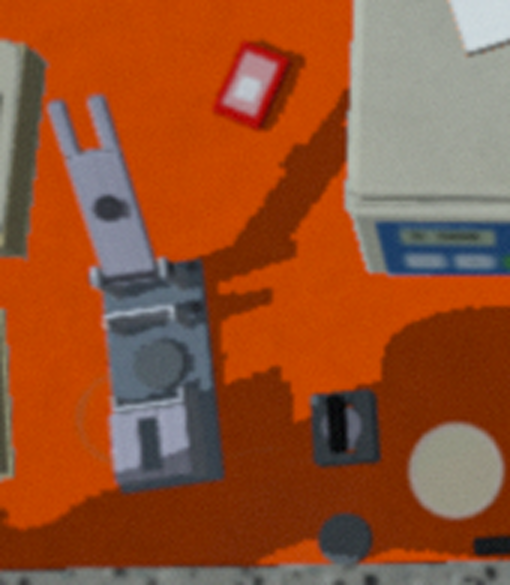

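View pics/t_plates.png

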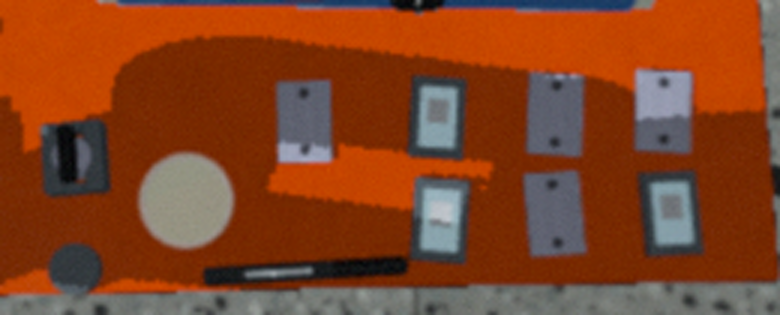

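View pics/s_crop.png

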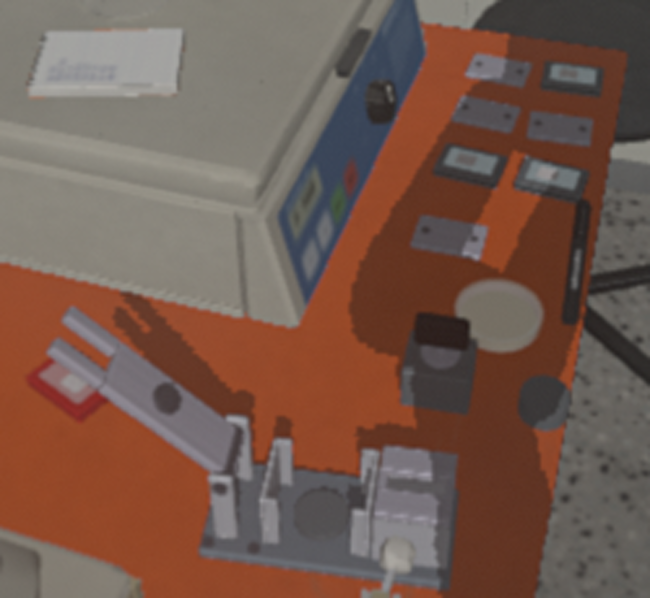

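Run:
```python
from h import *
f=np.load('top0.npy',allow_pickle=True).item();g=np.load('side0.npy',allow_pickle=True).item()
im=f['image'];hsv=cv2.cvtColor(im,cv2.COLOR_RGB2HSV)
m=((hsv[...,1]<120)).astype(np.uint8)*255
m[:,:]=m
roi=np.zeros_like(m);roi[245:335,150:485]=255
n,l,st,c=cv2.connectedComponentsWithStats(m&roi)
for i in range(1,n):
    if 150<st[i,4]<3000:
        cs=cv2.findContours((l==i).astype(np.uint8),0,1)[0][0]
        (cx,cy),wh,a=cv2.minAreaRect(cs)
        P=onz(f,[[cx,cy]],10 if 0 else 5)[0]
        b=onz(f,cv2.boxPoints(((cx,cy),wh,a)),5)
        e=[np.linalg.norm(b[k]-b[k-1]) for k in(0,1)]
        k=np.argmax([np.linalg.norm(b[1]-b[0]),np.linalg.norm(b[2]-b[1])]);v=b[k+1]-b[k]
        print(i,st[i,4],'px',round(cx,1),round(cy,1),'xy',P[:2].round(1),'size',np.round(e,1),'yaw',round(np.degrees(np.arctan(v[1]/v[0])),1))
save(cv2.resize(im[230:320,155:225],None,fx=6,fy=6,interpolation=2),'t_press6.png')
save(cv2.resize(g['image'][325:405,260:375],None,fx=6,fy=6,interpolation=2),'s_press6.png')
```

```text
1 2376 px 192.8 277.6 xy [461.2 155.8] size [140.1  73.8] yaw 6.9
3 527 px 450.5 276.5 xy [ 453.8 -359. ] size [54.  37.6] yaw -3.6
4 471 px 375.4 278.6 xy [ 452.1 -209.9] size [35.4 53.2] yaw -5.0
5 508 px 414.8 277.5 xy [ 452.9 -288.4] size [36.9 54.6] yaw -5.2
6 499 px 331.0 280.0 xy [ 451.  -121.3] size [52.1 36.2] yaw -1.4
7 495 px 254.5 292.2 xy [429.4  31.7] size [47.8 43.4] yaw 3.9
8 794 px 291.5 306.5 xy [399.7 -41.9] size [61.1 61.9] yaw 88.9
9 523 px 414.5 310.8 xy [ 387.1 -284.6] size [54.3 37.4] yaw 2.0
10 515 px 453.2 310.8 xy [ 386.  -360.1] size [53.9 36.8] yaw 1.9
11 504 px 376.3 312.9 xy [ 384.2 -209.3] size [35.5 54.2] yaw -6.0
12 200 px 255.0 327.5 xy [360.   30.5] size [25.3 31.7] yaw 88.9
13 296 px 331.0 329.9 xy [ 352.7 -119.3] size [  9.3 130.2] yaw -87.4
```

View pics/t_press6.png

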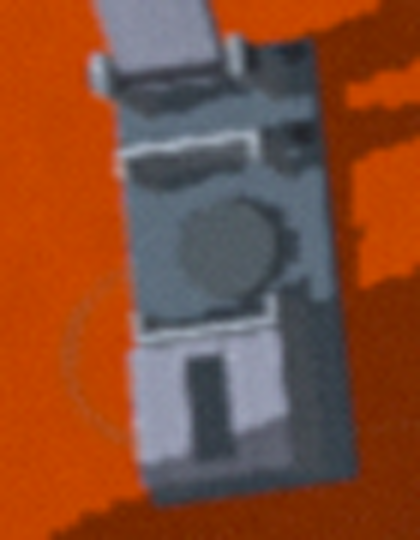

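View pics/s_press6.png

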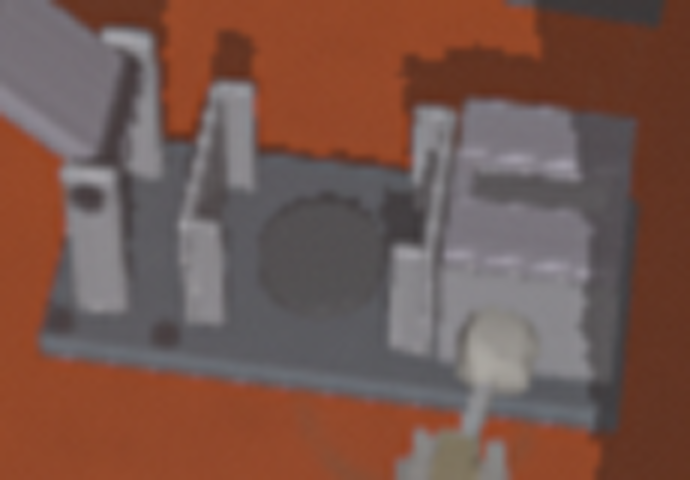

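Run:
```python
from h import *
f=np.load('top0.npy',allow_pickle=True).item();g=np.load('side0.npy',allow_pickle=True).item()
T=lambda a:np.array(a,float)/6+[155,230]-0.5+0.08
S=lambda a:np.array(a,float)/6+[260,325]-0.5+.08
for z in(13,18): print(z,onz(f,[T([229,247])],z),onz(g,[S([322,255])],z))
print('tri',tri([f,g],[T([229,247]),S([322,255])]))
sl=onz(f,[T(p) for p in([188,357],[228,351],[235,455],[196,463])],54);print('slot',sl.round(1),sl.mean(0))
ss=onz(g,[S(p) for p in([470,173],[470,195],[585,205],[585,182])],54);print('slot side',ss.round(1),ss.mean(0))
b=onz(f,[T(p) for p in([317,42],[356,475],[155,505])],8);print('base',b.round(1))
d=b[0]-b[1];print(np.degrees(np.arctan2(d[1],d[0])))
d=b[2]-b[1];print(np.degrees(np.arctan2(-d[0],d[1])))
b=onz(g,[S(p) for p in([42,340],[610,415],[632,205])],8);print('base side',b.round(1));d=b[0]-b[1];print(np.degrees(np.arctan2(d[1],d[0])))
```

```text
13 [[473.95748507 154.15118115  13.        ]] [[471.52542082 157.26739353  13.        ]]
18 [[473.34350264 152.87502023  18.        ]] [[470.48102154 160.64260241  18.        ]]
tri [473.32646232 154.90625945   9.51195269]
slot [[434.  155.8  54. ]
 [435.7 143.2  54. ]
 [402.8 140.1  54. ]
 [400.6 152.3  54. ]] [418.27812702 147.84972224  54.        ]
slot side [[434.  151.7  54. ]
 [432.4 158.1  54. ]
 [404.3 153.4  54. ]
 [405.7 146.6  54. ]] [419.10179113 152.46420803  54.        ]
base [[543.7 127.4   8. ]
 [398.1 111.6   8. ]
 [389.6 177.6   8. ]]
6.1897784636939255
7.316718661980645
base side [[534.6 198.    8. ]
 [389.9 180.1   8. ]
 [397.1 116.5   8. ]]
7.061195664625886
```

```bash
cat >> h.py <<'E'
def to(x,y,z,yawdeg):
    s=r.sense();M=R.from_euler('xyz',s['tcp_rot'])
    d=M.inv().apply(np.array([x,y,z])-s['eef_pos'])/1000
    yaw=np.degrees(s['tcp_rot'][2]);sp=-((yawdeg-yaw+180)%360-180)
    print('t',round(s['clock'],2),'pos',s['eef_pos'].round(1),'rpy',np.degrees(s['tcp_rot']).round(1),'q',np.round(s['qpos'],2),'F',np.round(s['contact_force'],1),'op',round(s['opening'],3))
    print('SHIFT',d.round(4),'SPIN',round(sp,1))
E
python3 -c "
from h import *
to(451.6,-209.4,330,175)
g=np.load('side0.npy',allow_pickle=True).item()
save(cv2.resize(g['image'][330:480,200:400],None,fx=4,fy=4,interpolation=2),'s_br.png')
f=np.load('top0.npy',allow_pickle=True).item()
save(cv2.resize(f['image'][180:340,0:220],None,fx=3.5,fy=3.5,interpolation=2),'t_br.png')
"
```

```text
t 0.3 pos [220.6 584.7 404.4] rpy [-180.     0.   159.3] q [ 1.21  0.35  1.63 -0.    1.16 -0.  ] F [ 0.1  0.7 -0.1] op 1.002
SHIFT [-0.4964 -0.6614  0.0748] SPIN -15.7
```

View pics/s_br.png

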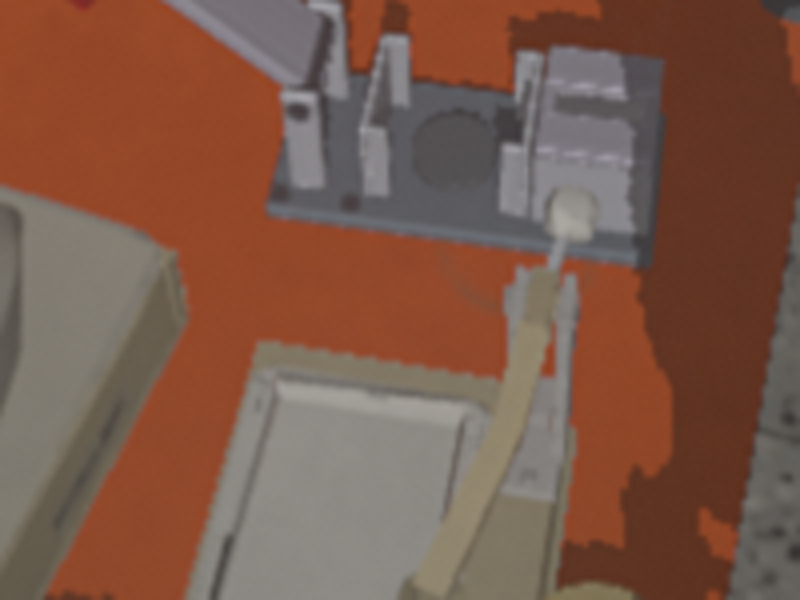

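View pics/t_br.png

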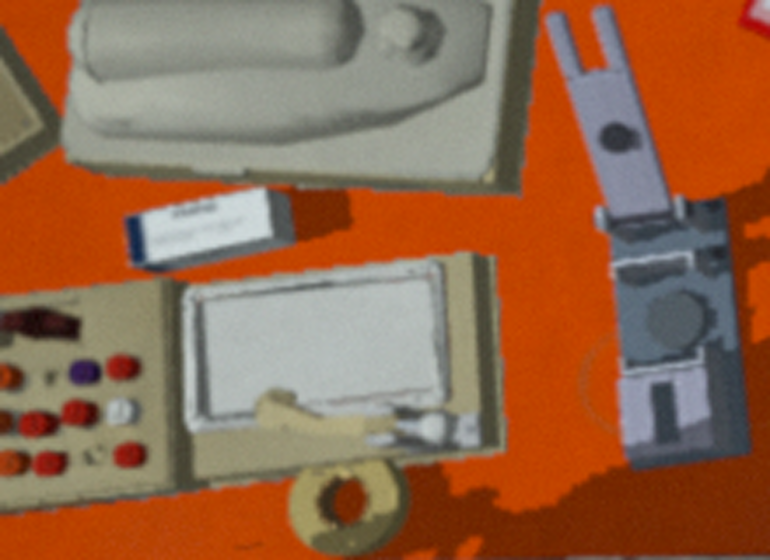

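```bash
python3 -c "
from h import *
f=np.load('top0.npy',allow_pickle=True).item();g=np.load('side0.npy',allow_pickle=True).item()
print(tri([f,g],[(123.4,301.4),(343,383)]))
# box front edges
print(onz(f,[[262,243],[452,243]],0),onz(f,[[258,218],[458,218]],230))
print('lid corner',tri([f,g],[(258,220),(294,268)]))
"
```

```text
[407.12749507 245.7467641  125.46447052]
[[ 529.67225      17.64039385    0.        ]
 [ 522.0750966  -367.24675758    0.        ]] [[ 530.63474016   -4.22824192  230.        ]
 [ 523.94379022 -323.93078854  230.        ]]
lid corner [553.74518933  14.52781752  78.93174587]
```

>>> carry_out --steps '[[[70,-0.49,-0.66,0.07,-15.7],[70,-0.49,-0.66,0.07,-15.7],[70,-0.49,-0.66,0.07,-15.7],[70,-0.49,-0.66,0.07,-15.7],[70,-0.49,-0.66,0.07,-15.7],[70,-0.49,-0.66,0.07,-15.7],[70,-0.49,-0.66,0.07,-15.7],[70,-0.49,-0.66,0.07,-15.7]]]'

```text
clock: 1.1
eef_pos: [329.9, 199.7, 370.9]
tcp_rot: [3.142, 0.001, 3.055]
contact_force: [1.1, 0.0, 0.1]
opening: 0.702
```

```bash
python3 -c "
from h import *
to(451.6,-209.4,260,175)"
```

```text
t 1.1 pos [329.9 199.7 370.9] rpy [180.    0.  175.1] q [ 0.54  0.01  2.15 -0.    0.98 -0.94] F [1.1 0.  0.1] op 0.702
SHIFT [-0.1563 -0.3971  0.111 ] SPIN 0.1
```

>>> carry_out --steps '[[[70,-0.156,-0.397,0.07,0],[70,-0.156,-0.397,0.07,0],[70,-0.156,-0.397,0.07,0],[70,-0.156,-0.397,0.07,0],[70,-0.156,-0.397,0.07,0],[70,-0.156,-0.397,0.07,0],[70,-0.156,-0.397,0.07,0],[65,-0.156,-0.397,0.111,0]]]'

```text
clock: 1.9
eef_pos: [441.1, -173.0, 288.4]
tcp_rot: [-3.14, 0.006, 3.054]
contact_force: [1.7, 0.5, 1.1]
opening: 0.653
```

```bash
python3 -c "
from h import *
to(451.6,-209.4,172,175)
f=snap('top');g=snap('side')
save(cv2.resize(f['image'][230:350,300:480],None,fx=4,fy=4,interpolation=2),'t2.png')
save(cv2.resize(g['image'][150:330,320:460],None,fx=4,fy=3.3,interpolation=2),'s2.png')
"
```

```text
t 1.9 pos [ 441.1 -173.   288.4] rpy [-179.9    0.3  175. ] q [-0.38  0.28  2.05  0.    0.8  -1.86] F [1.7 0.5 1.1] op 0.653
SHIFT [-0.0129 -0.0352  0.1166] SPIN 0.0
```

View pics/t2.png

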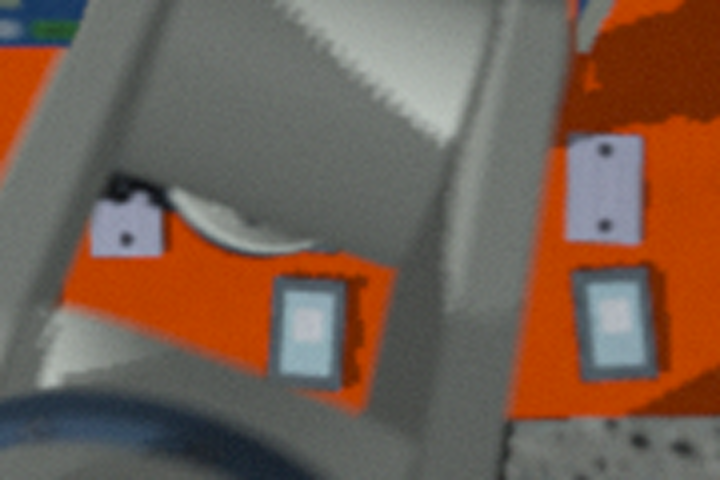

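View pics/s2.png

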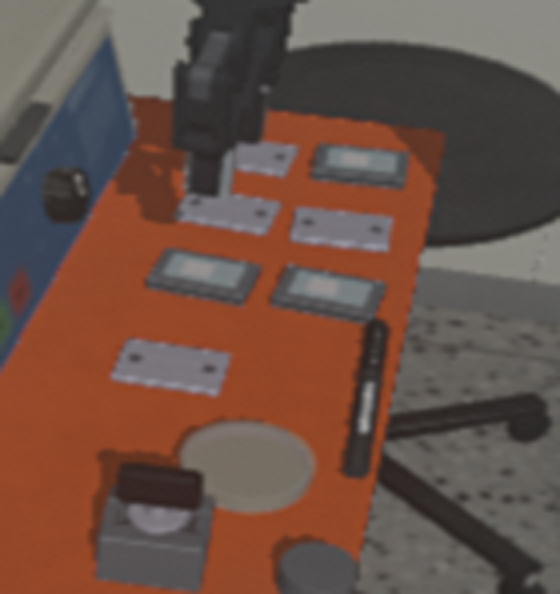

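>>> carry_out --squeeze 40 --steps '[[[65,-0.013,-0.035,0.05,0],[65,-0.013,-0.035,0.085,0],[65,-0.013,-0.035,0.1,0],[65,-0.013,-0.035,0.11,0],[65,-0.013,-0.035,0.11,0]]]'

```text
clock: 2.5
eef_pos: [449.6, -209.0, 174.0]
tcp_rot: [3.141, -0.003, 3.052]
contact_force: [-0.5, -0.3, 0.8]
opening: 0.647
```

```bash
python3 -c "
from h import *
to(451.6,-209.4,172,175)
g=snap('side')
save(cv2.resize(g['image'][190:290,320:450],None,fx=6,fy=6,interpolation=2),'s3.png')
"
```

```text
t 2.5 pos [ 449.6 -209.   174. ] rpy [180.   -0.2 174.9] q [-0.44  0.51  2.06 -0.    0.58 -1.92] F [-0.5 -0.3  0.8] op 0.647
SHIFT [-0.0021 -0.0002  0.002 ] SPIN -0.1
```

View pics/s3.png

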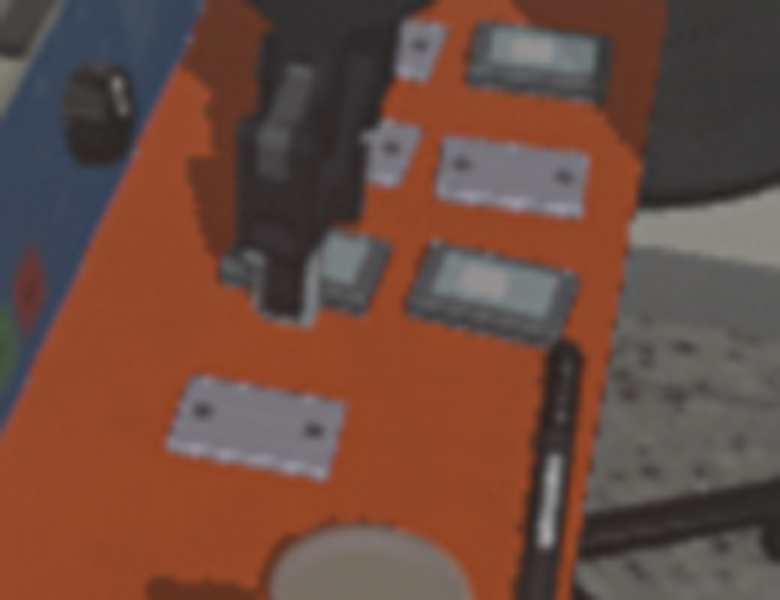

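>>> carry_out --steps '[[[65,-0.002,0,0.0015,0],[30,-0.002,0,0.0015,0],[30,-0.002,0,0.0015,0],[30,-0.002,0,0.0015,0],[30,-0.002,0,0.0015,0],[30,-0.002,0,0.0015,0]]]'

```text
clock: 3.15
eef_pos: [452.7, -209.3, 174.8]
tcp_rot: [-3.141, 0.001, 3.052]
contact_force: [-0.2, 2.4, 7.8]
opening: 0.406
```

```bash
python3 -c "
from h import *
to(474,156,250,187)
g=snap('side')
save(cv2.resize(g['image'][190:290,320:450],None,fx=6,fy=6,interpolation=2),'s4.png')
"
```

```text
t 3.15 pos [ 452.7 -209.3  174.8] rpy [-1.800e+02  1.000e-01  1.749e+02] q [-0.44  0.51  2.05 -0.    0.58 -1.92] F [-0.2  2.4  7.8] op 0.406
SHIFT [ 0.0112  0.3657 -0.0754] SPIN -12.1
```

View pics/s4.png

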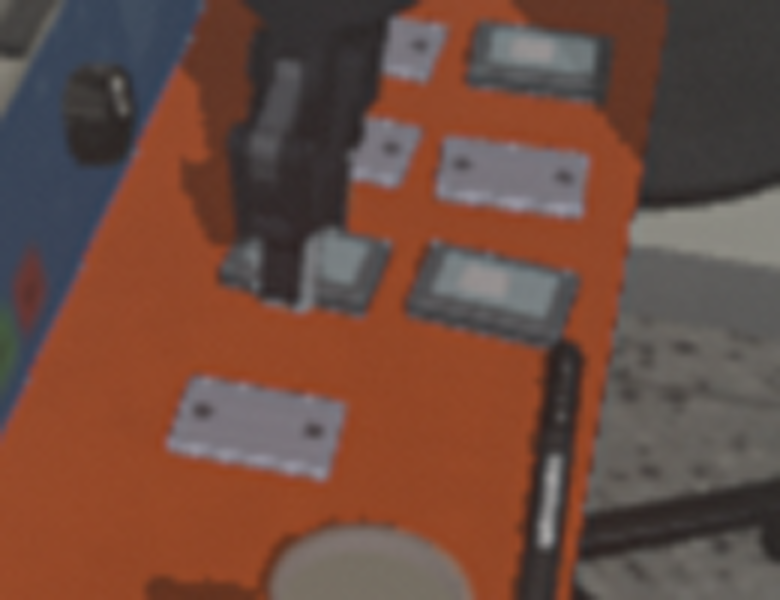

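>>> carry_out --steps '[[[30,0,0,-0.05,0],[30,0.003,0.05,-0.085,0],[30,0.011,0.365,-0.085,-12],[30,0.011,0.365,-0.085,-12],[30,0.011,0.365,-0.085,-12],[30,0.011,0.365,-0.085,-12],[30,0.011,0.365,-0.085,-12],[30,0.011,0.365,-0.085,-12]]]'

```text
clock: 4.0
eef_pos: [472.3, 132.7, 260.0]
tcp_rot: [-3.141, 0.003, -3.021]
contact_force: [2.2, -0.3, 0.0]
opening: 0.408
```

```bash
python3 -c "
from h import *
to(474,156,250,187)
"
```

```text
t 4.0 pos [472.3 132.7 260. ] rpy [-1.800e+02  1.000e-01 -1.731e+02] q [ 0.27  0.35  2.04 -0.    0.76 -1.42] F [ 2.2 -0.3  0. ] op 0.408
SHIFT [-0.0045  0.0229  0.01  ] SPIN -0.1
```

>>> carry_out --steps '[[[30,-0.0045,0.023,0.015,0],[30,-0.0045,0.023,0.015,0],[30,-0.0045,0.023,0.015,0],[30,-0.0045,0.023,0.015,0]]]'

```text
clock: 4.4
eef_pos: [473.9, 155.5, 245.4]
tcp_rot: [-3.141, 0.003, -3.021]
contact_force: [0.2, -0.6, -0.4]
opening: 0.404
```

```bash
python3 -c "
from h import *
to(474,156,245,187)
f=snap('top');g=snap('side')
np.save('f5.npy',f,allow_pickle=True);np.save('g5.npy',g,allow_pickle=True)
save(cv2.resize(f['image'][225:325,140:240],None,fx=6,fy=6,interpolation=2),'t5.png')
save(cv2.resize(g['image'][305:405,255:385],None,fx=6,fy=6,interpolation=2),'s5.png')
"
```

```text
t 4.4 pos [473.9 155.5 245.4] rpy [-180.     0.2 -173.1] q [ 0.31  0.38  2.03 -0.    0.73 -1.38] F [ 0.2 -0.6 -0.4] op 0.404
SHIFT [-0.0001  0.0005  0.0004] SPIN -0.1
```

View pics/t5.png

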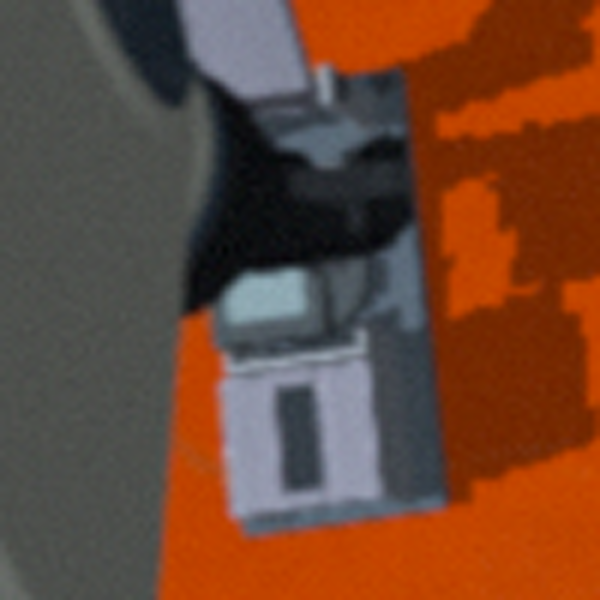

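View pics/s5.png

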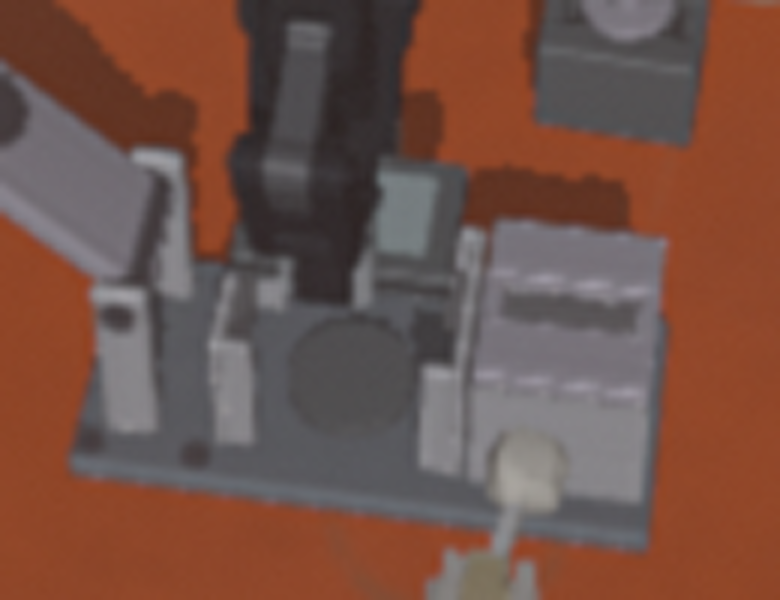

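```bash
cat > c.py <<'E'
from h import *
f=np.load('f5.npy',allow_pickle=True).item();g=np.load('g5.npy',allow_pickle=True).item()
yaw=np.radians(6.9);Rz=np.array([[np.cos(yaw),-np.sin(yaw)],[np.sin(yaw),np.cos(yaw)]])
for ox in(0,):
  for c in((-27,-18),(-27,18)):
    for z in(80.6,70.6):
      P=np.r_[Rz@[c[0]+ox,c[1]]+[473.9,155.5],z]
      print(c,z,P.round(1),'top',((proj(f,P)[0]+.42-[140,225])*6).round(0),'side',((proj(g,P)[0]+.42-[255,305])*6).round(0))
      
def drawpts(): pass
t=cv2.imread('pics/t5.png');s=cv2.imread('pics/s5.png')
for im,cam,o in((t,f,[140,225]),(s,g,[255,305])):
  for z,col in((80.6,(0,255,0)),(70.6,(255,255,0))):
    q=[]
    for c in((-27,-18),(-27,18),(27,18),(27,-18)):
      P=np.r_[Rz@[c[0],c[1]]+[473.9,155.5],z];q.append((proj(cam,P)[0]+.42-o)*6)
    cv2.polylines(im,[np.int32(q)],True,col,1)
cv2.imwrite('pics/t5d.png',t);cv2.imwrite('pics/s5d.png',s)
E
python3 c.py
```

```text
(-27, -18) 80.6 [449.3 134.4  80.6] top [326. 329.] side [460. 159.]
(-27, -18) 70.6 [449.3 134.4  70.6] top [334. 333.] side [459. 185.]
(-27, 18) 80.6 [444.9 170.1  80.6] top [210. 346.] side [440. 276.]
(-27, 18) 70.6 [444.9 170.1  70.6] top [219. 349.] side [440. 301.]
```

View pics/t5d.png

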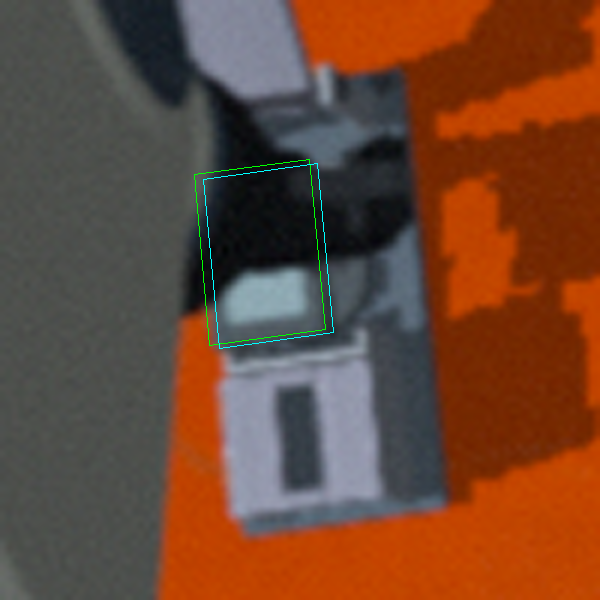

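View pics/s5d.png

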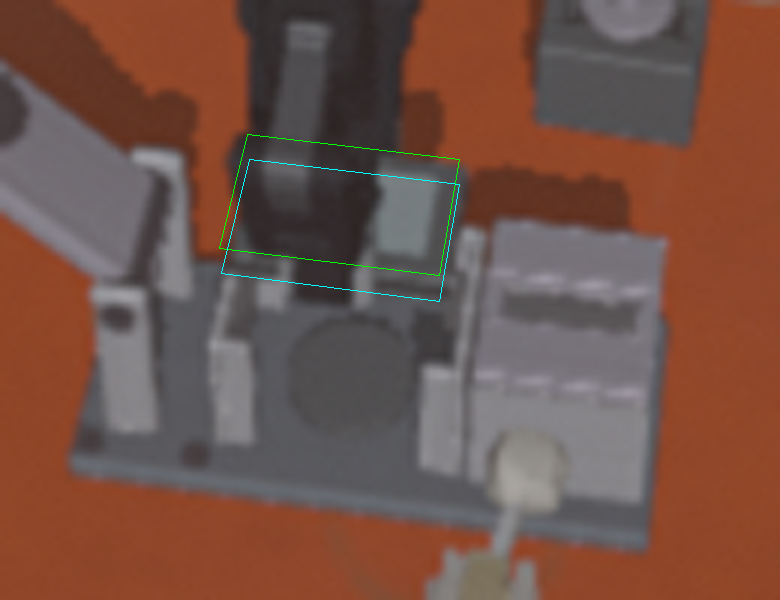

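```bash
python3 -c "
from h import *
to(475,154.3,229,186.9)"
```

```text
t 4.5 pos [474.1 155.1 245.4] rpy [-180.     0.2 -173.2] q [ 0.31  0.38  2.03 -0.    0.73 -1.37] F [ 0.7  0.6 -0.5] op 0.406
SHIFT [-0.0007 -0.0009  0.0164] SPIN -0.1
```

>>> carry_out --steps '[[[30,-0.001,-0.0015,0.016,0],[30,-0.001,-0.0015,0.0165,0],[30,-0.001,-0.0015,0.0165,0],[30,-0.001,-0.0015,0.0165,0]]]'

```text
clock: 4.9
eef_pos: [475.5, 153.5, 229.4]
tcp_rot: [-3.141, 0.003, -3.023]
contact_force: [1.0, -0.3, 0.1]
opening: 0.405
```

```bash
cat > look.py <<'E'
from h import *
import sys
n=sys.argv[1]
to(474,154.3,229,186.9)
f=snap('top');g=snap('side')
np.save('f.npy',f,allow_pickle=True);np.save('g.npy',g,allow_pickle=True)
save(cv2.resize(f['image'][250:310,165:215],None,fx=10,fy=10,interpolation=2),'t%s.png'%n)
save(cv2.resize(g['image'][320:395,275:360],None,fx=8,fy=8,interpolation=2),'s%s.png'%n)
E
python3 look.py 6
```

```text
t 4.9 pos [475.5 153.5 229.4] rpy [-180.     0.2 -173.2] q [ 0.31  0.41  2.03 -0.    0.69 -1.38] F [ 1.  -0.3  0.1] op 0.405
SHIFT [0.0014 0.001  0.0004] SPIN -0.1
```

View pics/t6.png

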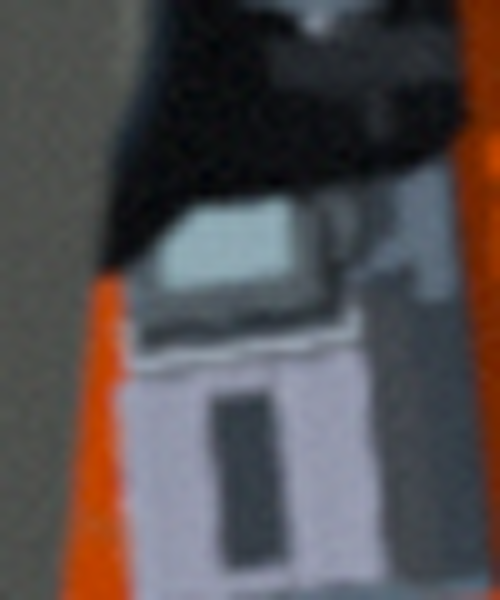

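View pics/s6.png

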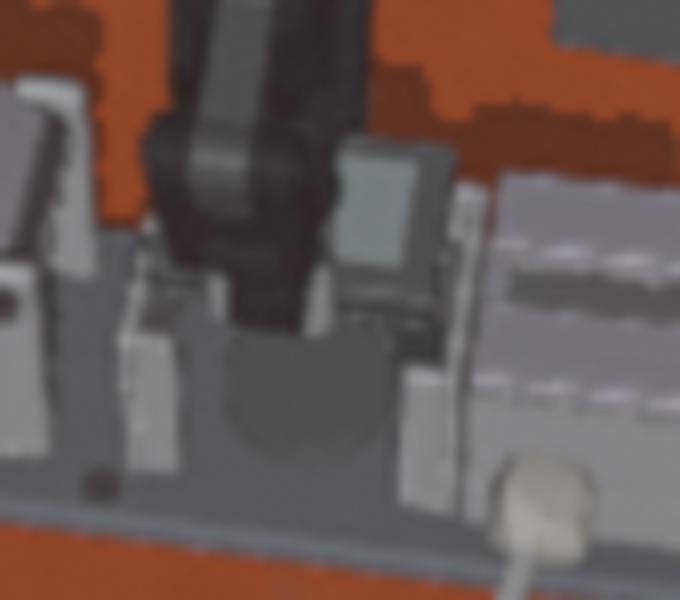

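```bash
cat > ov.py <<'E'
from h import *
import sys
# usage: n px py pz(bottom) poff(yaw) pocket x y
n,px,py,pb,kx,ky=sys.argv[1],*map(float,sys.argv[2:7])
yaw=np.radians(6.8);Rz=np.array([[np.cos(yaw),-np.sin(yaw)],[np.sin(yaw),np.cos(yaw)]])
f=np.load('f.npy',allow_pickle=True).item();g=np.load('g.npy',allow_pickle=True).item()
for nm,cam,o,k in(('t',f,[165,250],10),('s',g,[275,320],8)):
  im=cv2.imread('pics/%s%s.png'%(nm,n))
  def poly(c,hx,hy,z,col):
    q=[(proj(cam,np.r_[Rz@[a,b]+c,z])[0]+.45-o)*k for a,b in((-hx,-hy),(-hx,hy),(hx,hy),(hx,-hy))]
    cv2.polylines(im,[np.int32(q)],True,col,1)
  poly([px,py],27,18,pb+10,(0,255,0));poly([px,py],27,18,pb,(255,255,0))
  poly([kx,ky],29,20,50,(0,0,255))
  sl=np.array([kx,ky])-Rz@[56,0];poly(sl,17,6.5,54,(255,0,255))
  cv2.imwrite('pics/%s%sd.png'%(nm,n),im)
E
python3 ov.py 6 474.4 153.5 54.6 473.9 154.3
```

```text
(no output)
```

View pics/t6d.png

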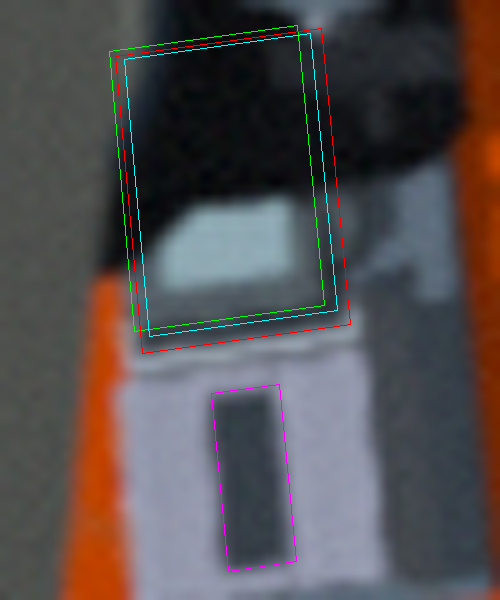

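View pics/s6d.png

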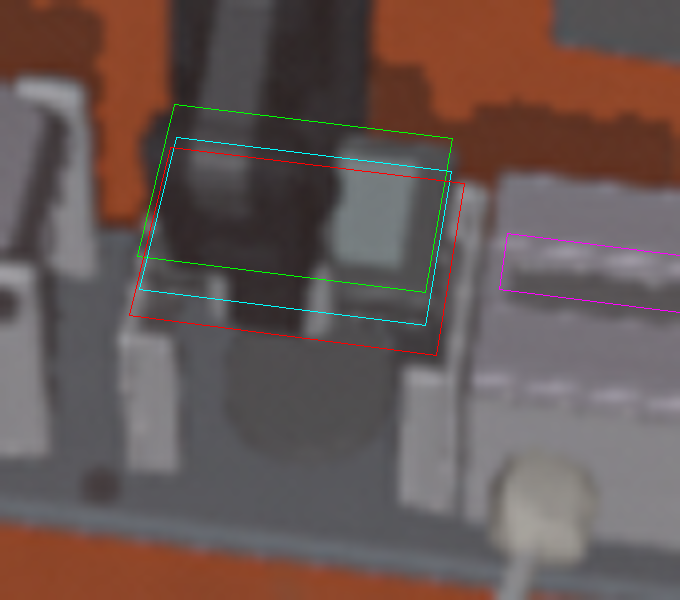

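>>> carry_out --steps '[[[30,0,0.001,0.005,0],[30,0,0.001,0.011,0],[30,0,0.001,0.016,0],[30,0,0.001,0.02,0],[30,0,0.001,0.02,0]]]'

```text
clock: 5.5
eef_pos: [475.2, 154.6, 208.7]
tcp_rot: [-3.141, 0.002, -3.023]
contact_force: [0.6, -1.4, -0.6]
opening: 0.407
```

```bash
python3 look.py 7
```

```text
t 5.5 pos [475.2 154.6 208.7] rpy [-1.800e+02  1.000e-01 -1.732e+02] q [ 0.31  0.45  2.04 -0.    0.65 -1.38] F [ 0.6 -1.4 -0.6] op 0.407
SHIFT [ 0.0012 -0.0002 -0.0203] SPIN -0.1
```

View pics/s7.png

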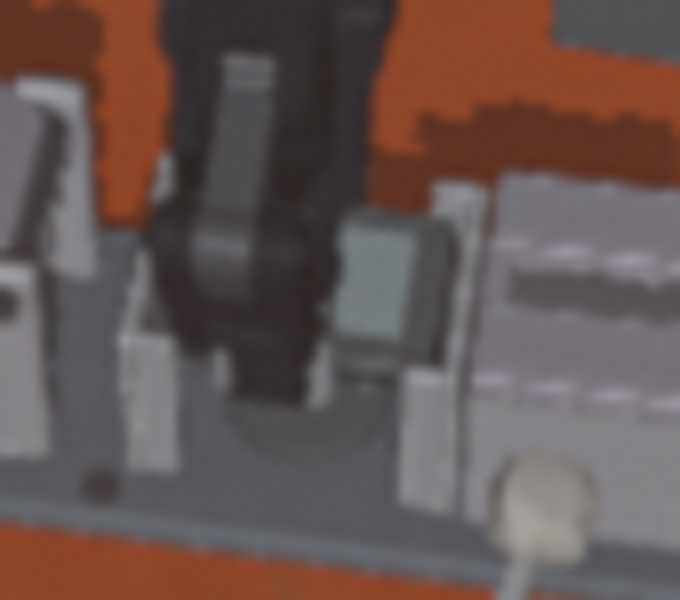

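View pics/t7.png

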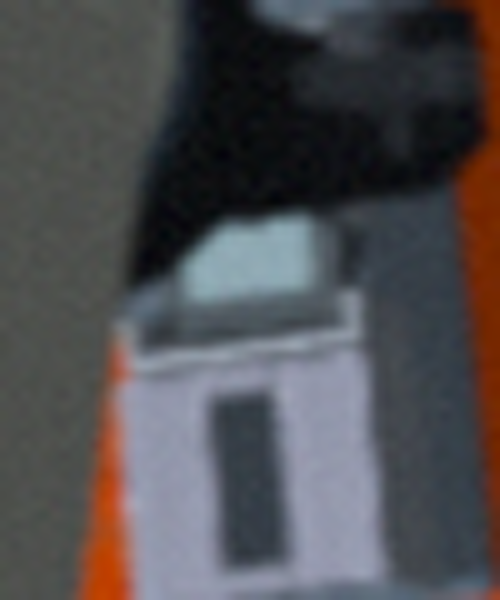

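>>> carry_out --steps '[[[30,0,0,0.005,0],[30,0,0,0.01,0],[30,0,0,0.0145,0],[30,0,0,0.0145,0]]]'

```text
clock: 6.0
eef_pos: [475.2, 154.6, 194.0]
tcp_rot: [-3.141, 0.002, -3.023]
contact_force: [-0.8, -0.2, 0.4]
opening: 0.403
```

>>> carry_out --steps '[[[30,0,0,0.0015,0],[30,0,0,0.003,0],[30,0,0,0.003,0],[30,0,0,0.003,0]]]'

```text
clock: 6.4
eef_pos: [475.3, 154.6, 191.1]
tcp_rot: [-3.141, 0.002, -3.023]
contact_force: [-0.5, 0.5, 0.3]
opening: 0.405
```

>>> carry_out --steps '[[[30,0,0,0.0015,0],[30,0,0,0.003,0],[30,0,0,0.003,0],[30,0,0,0.003,0]]]'

```text
clock: 6.8
eef_pos: [475.2, 154.6, 188.0]
tcp_rot: [-3.141, 0.002, -3.023]
contact_force: [0.2, -0.3, -0.9]
opening: 0.403
```

>>> carry_out --steps '[[[30,0,0,0.001,0],[30,0,0,0.001,0],[60,0,0,0.001,0],[60,0,0,0.001,0],[60,0,0,0.001,0]]]'

```text
clock: 7.3
eef_pos: [475.2, 154.6, 186.9]
tcp_rot: [-3.141, 0.002, -3.023]
contact_force: [-0.3, -0.2, -0.5]
opening: 0.603
```

```bash
python3 look.py 8
```

```text
t 7.3 pos [475.2 154.6 186.9] rpy [-1.800e+02  1.000e-01 -1.732e+02] q [ 0.31  0.49  2.05 -0.    0.6  -1.38] F [-0.3 -0.2 -0.5] op 0.603
SHIFT [ 0.0012 -0.0001 -0.0421] SPIN -0.1
```

View pics/s8.png

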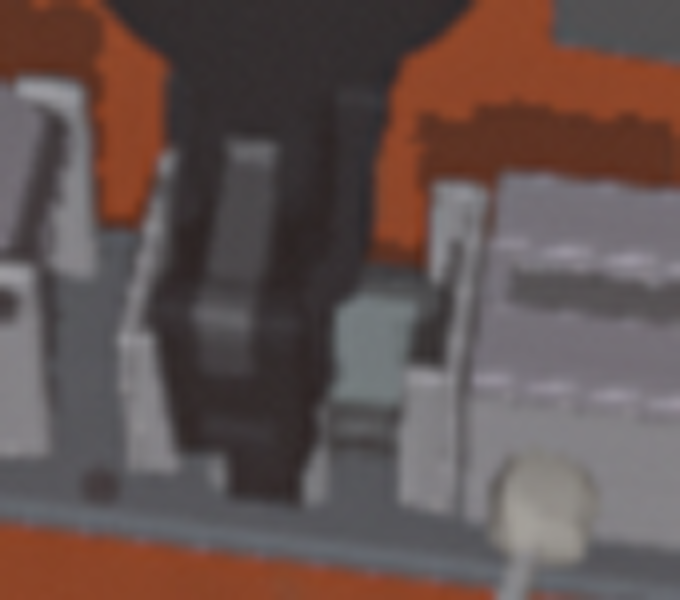

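```bash
python3 -c "
from h import *
to(382.7,-208.8,250,174)"
```

```text
t 7.4 pos [475.2 154.5 186.9] rpy [-1.800e+02  1.000e-01 -1.732e+02] q [ 0.31  0.49  2.05 -0.    0.6  -1.38] F [-0.2 -0.8  0.8] op 0.602
SHIFT [ 0.1348 -0.3499 -0.0631] SPIN 12.8
```

>>> carry_out --steps '[[[60,0,0,-0.05,0],[60,0,0,-0.08,0],[65,0.135,-0.35,-0.08,13],[65,0.135,-0.35,-0.08,13],[65,0.135,-0.35,-0.08,13],[65,0.135,-0.35,-0.08,13],[65,0.135,-0.35,-0.08,13],[65,0.135,-0.35,-0.08,13]]]'

```text
clock: 8.2
eef_pos: [400.2, -137.8, 267.1]
tcp_rot: [-3.141, 0.003, 3.034]
contact_force: [2.0, -0.8, -0.3]
opening: 0.647
```

```bash
python3 -c "
from h import *
to(382.7,-208.8,174.5,174)"; python3 look.py 9
```

```text
t 8.2 pos [ 400.2 -137.8  267.1] rpy [-1.800e+02  1.000e-01  1.738e+02] q [-0.34  0.25  2.17  0.    0.72 -1.8 ] F [ 2.  -0.8 -0.3] op 0.647
SHIFT [ 0.01   -0.0724  0.0926] SPIN -0.2
t 8.2 pos [ 400.2 -137.8  267.1] rpy [-1.800e+02  1.000e-01  1.738e+02] q [-0.34  0.25  2.17  0.    0.72 -1.8 ] F [ 2.  -0.8 -0.3] op 0.647
SHIFT [-0.0419  0.2984  0.038 ] SPIN -13.1
```

View pics/s9.png

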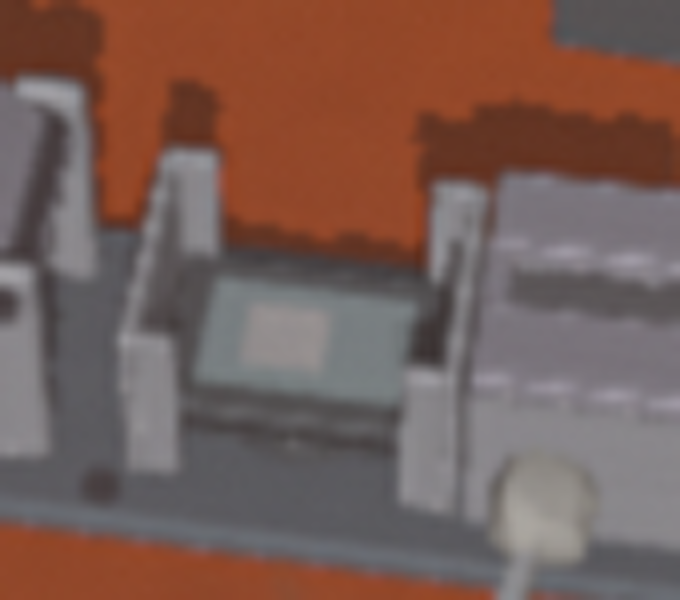

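>>> carry_out --steps '[[[65,0.01,-0.0725,0.02,0],[65,0.01,-0.0725,0.05,0],[65,0.01,-0.0725,0.08,0],[65,0.01,-0.0725,0.09,0],[65,0.01,-0.0725,0.0922,0],[65,0.01,-0.0725,0.0922,0]]]'

```text
clock: 8.9
eef_pos: [382.1, -211.2, 175.3]
tcp_rot: [-3.14, 0.002, 3.029]
contact_force: [0.4, -0.6, 0.7]
opening: 0.65
```

```bash
python3 -c "
from h import *
to(382.7,-208.8,174.8,174)
g=snap('side')
save(cv2.resize(g['image'][190:290,320:450],None,fx=6,fy=6,interpolation=2),'s10.png')
"
```

```text
t 8.9 pos [ 382.1 -211.2  175.3] rpy [-1.799e+02  1.000e-01  1.735e+02] q [-0.51  0.45  2.18 -0.    0.5  -1.97] F [ 0.4 -0.6  0.7] op 0.65
SHIFT [-0.0003  0.0025  0.0005] SPIN -0.5
```

View pics/s10.png

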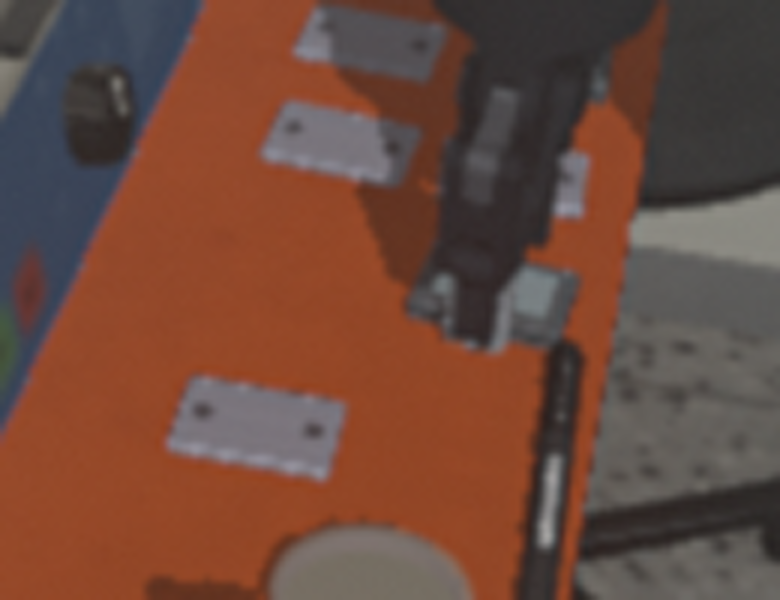

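>>> carry_out --steps '[[[65,0,0.0025,0,-0.5],[30,0,0.0025,0,-0.5],[30,0,0.0025,0,-0.5],[30,0,0.0025,0,-0.5],[30,0,0.0025,0,-0.5],[30,0,0.0025,-0.03,-0.5],[30,0,0.0025,-0.06,-0.5],[30,0,0.0025,-0.09,-0.5]]]'

```text
clock: 9.75
eef_pos: [382.2, -208.4, 267.1]
tcp_rot: [-3.14, 0.003, 3.038]
contact_force: [0.4, -0.5, 0.4]
opening: 0.401
```

```bash
python3 -c "
from h import *
to(473.4,154.6,260,186.9)"
```

```text
t 9.75 pos [ 382.2 -208.4  267.1] rpy [-179.9    0.2  174. ] q [-0.5   0.26  2.15 -0.    0.73 -1.97] F [ 0.4 -0.5  0.4] op 0.401
SHIFT [-0.053   0.3706  0.0066] SPIN -12.9
```

>>> carry_out --steps '[[[30,-0.0515,0.3705,0.007,-13],[30,-0.0515,0.3705,0.007,-13],[30,-0.0515,0.3705,0.007,-13],[30,-0.0515,0.3705,0.007,-13],[30,-0.0515,0.3705,0.007,-13],[30,-0.0515,0.3705,0.007,-13],[30,-0.0515,0.3705,0.007,-13],[30,-0.0515,0.3705,0.007,-13]]]'

```text
clock: 10.55
eef_pos: [472.5, 158.4, 260.3]
tcp_rot: [-3.14, 0.005, -3.016]
contact_force: [-0.0, -1.1, 0.2]
opening: 0.406
```

```bash
python3 -c "
from h import *
to(472.2,154.6,230,186.9)"
```

```text
t 10.55 pos [472.5 158.4 260.3] rpy [-179.9    0.3 -172.8] q [ 0.32  0.36  2.02 -0.    0.76 -1.37] F [-0.  -1.1  0.2] op 0.406
SHIFT [ 0.001  -0.0037  0.0303] SPIN 0.3
```

>>> carry_out --steps '[[[30,0.001,-0.0037,0.01,0.3],[30,0.001,-0.0037,0.02,0.3],[30,0.001,-0.0037,0.03,0.3],[30,0.001,-0.0037,0.03,0.3],[30,0.001,-0.0037,0.03,0.3]]]'

```text
clock: 11.05
eef_pos: [471.9, 153.6, 229.9]
tcp_rot: [-3.14, 0.004, -3.023]
contact_force: [-0.2, -0.6, -0.6]
opening: 0.403
```

```bash
python3 look.py 11; python3 ov.py 11 474 154.6 55 473.9 154.3
```

```text
t 11.05 pos [471.9 153.6 229.9] rpy [-179.9    0.2 -173.2] q [ 0.31  0.4   2.04 -0.    0.69 -1.37] F [-0.2 -0.6 -0.6] op 0.403
SHIFT [-0.0022  0.0005  0.0009] SPIN -0.1
```

View pics/t11d.png

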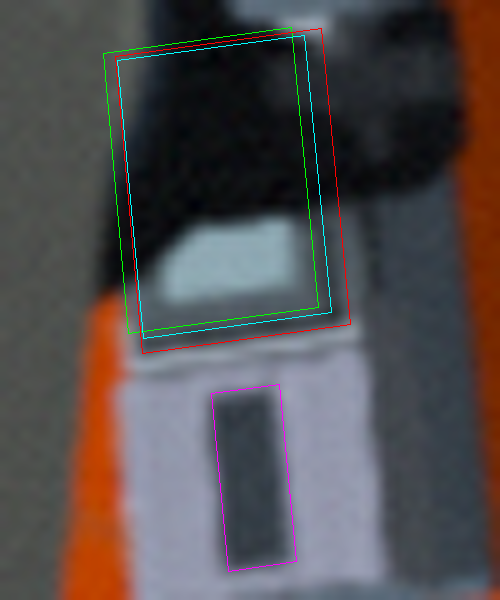

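View pics/s11d.png

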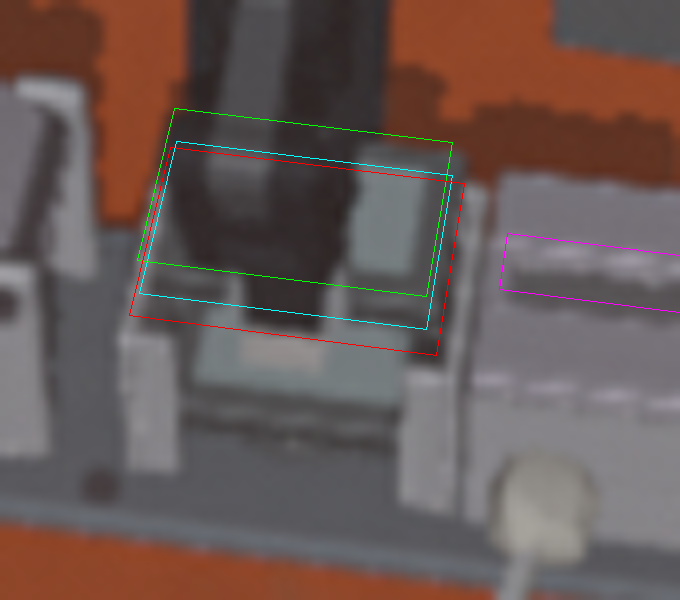

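>>> carry_out --steps '[[[30,-0.0017,0.001,0.005,0],[30,-0.0017,0.001,0.012,0],[30,-0.0017,0.001,0.02,0],[30,-0.0017,0.001,0.02,0]]]'

```text
clock: 11.55
eef_pos: [473.5, 155.0, 209.2]
tcp_rot: [-3.14, 0.003, -3.023]
contact_force: [-1.0, -0.2, -0.9]
opening: 0.402
```

```bash
python3 look.py 12
```

```text
t 11.55 pos [473.5 155.  209.2] rpy [-179.9    0.2 -173.2] q [ 0.31  0.44  2.05 -0.    0.65 -1.37] F [-1.  -0.2 -0.9] op 0.402
SHIFT [-0.0005 -0.0008 -0.0198] SPIN -0.1
```

View pics/s12.png

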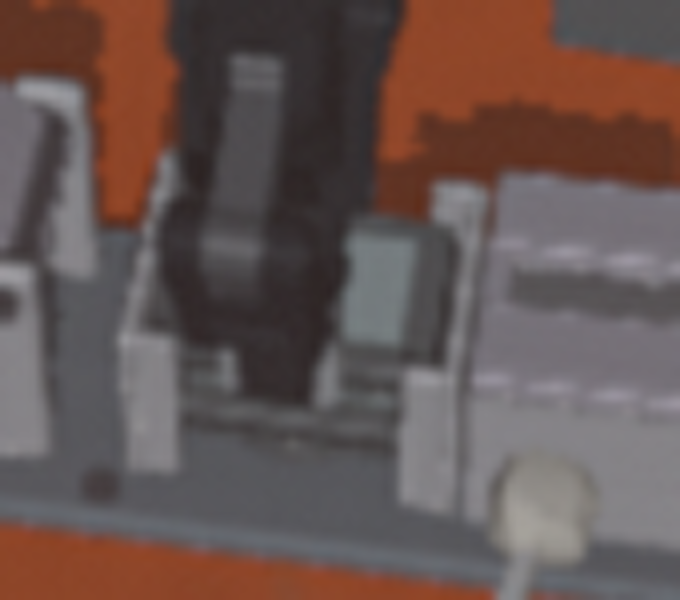

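>>> carry_out --steps '[[[30,0,0,0.004,0],[30,0,0,0.008,0],[30,0,0,0.0105,0],[30,0,0,0.0115,0],[30,0,0,0.0115,0]]]'

```text
clock: 12.15
eef_pos: [473.9, 155.1, 199.7]
tcp_rot: [-3.14, 0.004, -3.022]
contact_force: [-5.3, -2.7, 22.5]
opening: 0.401
```

>>> carry_out --steps '[[[30,0,0,-0.001,0],[60,0,0,-0.001,0],[60,0,0,-0.001,0],[60,0,0,-0.001,0]]]'

```text
clock: 12.55
eef_pos: [473.8, 155.1, 200.5]
tcp_rot: [-3.14, 0.004, -3.022]
contact_force: [0.4, 0.1, -0.3]
opening: 0.598
```

```bash
python3 look.py 13
```

```text
t 12.55 pos [473.8 155.1 200.5] rpy [-179.9    0.2 -173.2] q [ 0.31  0.46  2.05 -0.    0.63 -1.37] F [ 0.4  0.1 -0.3] op 0.598
SHIFT [-0.0002 -0.0009 -0.0285] SPIN -0.1
```

View pics/s13.png

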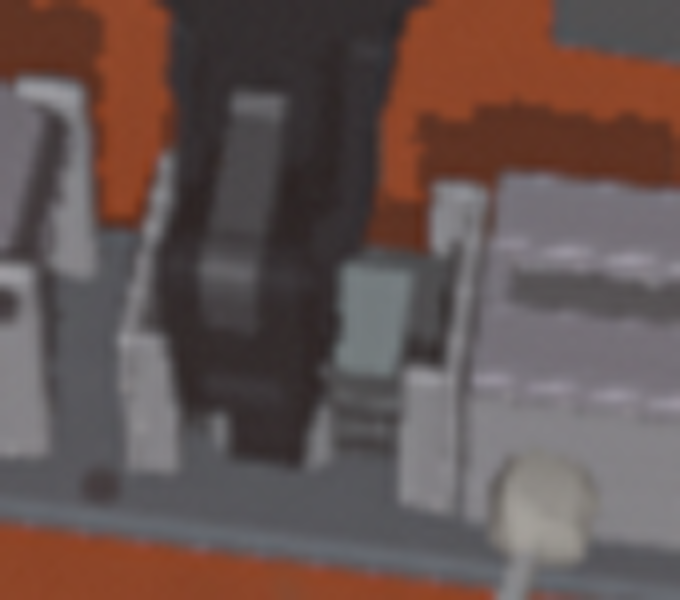

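```bash
python3 -c "
from h import *
to(384.6,-358.9,260,182)"
```

```text
t 12.65 pos [473.8 155.1 200.5] rpy [-179.9    0.2 -173.2] q [ 0.31  0.46  2.05 -0.    0.63 -1.37] F [-0.1 -0.3  0.9] op 0.602
SHIFT [ 0.1494 -0.4999 -0.0592] SPIN 4.8
```

>>> carry_out --steps '[[[60,0,0,-0.05,0],[60,0,-0.01,-0.075,0],[65,0.15,-0.5,-0.08,5],[65,0.15,-0.5,-0.08,5],[65,0.15,-0.5,-0.08,5],[65,0.15,-0.5,-0.08,5],[65,0.15,-0.5,-0.08,5],[65,0.15,-0.5,-0.08,5]]]'

```text
clock: 13.45
eef_pos: [420.9, -151.8, 278.7]
tcp_rot: [-3.14, 0.004, -3.11]
contact_force: [1.4, -1.3, 0.9]
opening: 0.651
```

```bash
python3 -c "
from h import *
to(384.6,-358.9,250,182)
g=snap('side')
save(g['image'],'s14.png')"
```

```text
t 13.45 pos [ 420.9 -151.8  278.7] rpy [-179.9    0.3 -178.2] q [-0.35  0.26  2.11  0.    0.77 -1.95] F [ 1.4 -1.3  0.9] op 0.651
SHIFT [ 0.043  -0.2058  0.0289] SPIN -0.2
```

View pics/s14.png

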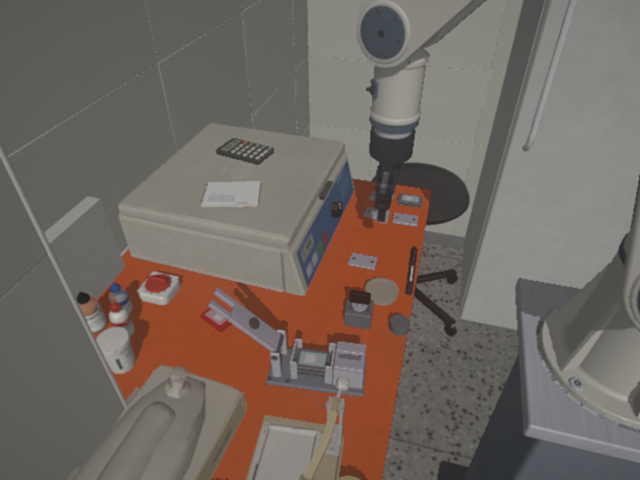

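>>> carry_out --steps '[[[65,0.043,-0.206,0.02,0],[65,0.043,-0.206,0.02,0],[65,0.043,-0.206,0.02,0],[65,0.043,-0.206,0.03,0],[65,0.043,-0.206,0.05,0],[65,0.043,-0.206,0.07,0],[65,0.043,-0.206,0.07,0]]]'

```text
clock: 14.2
eef_pos: [382.3, -364.8, 207.2]
tcp_rot: [-3.141, 0.002, -3.113]
contact_force: [-0.0, -0.3, -1.0]
opening: 0.649
```

```bash
python3 -c "
from h import *
to(384.6,-358.9,175.2,182)
g=snap('side')
save(cv2.resize(g['image'][160:240,350:450],None,fx=7,fy=7,interpolation=2),'s15.png')
"
```

```text
t 14.2 pos [ 382.3 -364.8  207.2] rpy [-1.800e+02  1.000e-01 -1.784e+02] q [-0.76  0.48  1.98  0.    0.68 -2.36] F [-0.  -0.3 -1. ] op 0.649
SHIFT [-0.0024  0.0058  0.032 ] SPIN -0.4
```

View pics/s15.png

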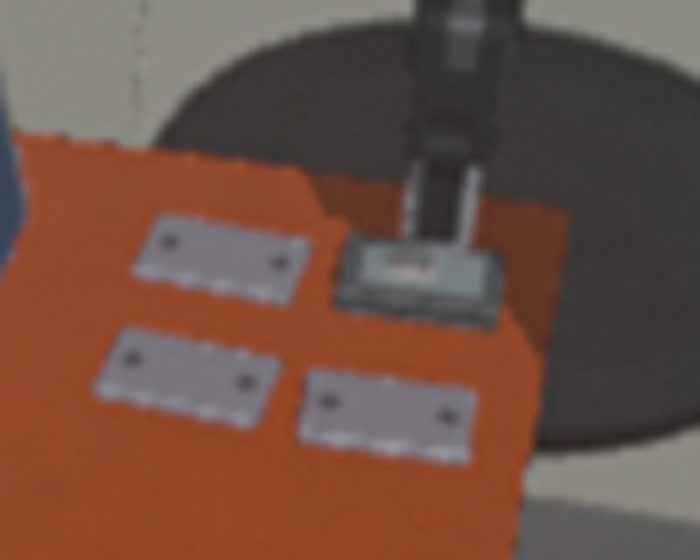

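>>> carry_out --steps '[[[65,-0.0024,0.0055,0.01,-0.4],[65,-0.0024,0.0055,0.02,-0.4],[65,-0.0024,0.0055,0.028,-0.4],[65,-0.0024,0.0055,0.0315,-0.4],[65,-0.0024,0.0055,0.0315,-0.4]]]'

```text
clock: 14.75
eef_pos: [385.2, -358.8, 176.5]
tcp_rot: [-3.14, 0.002, -3.105]
contact_force: [-0.4, 1.0, 0.4]
opening: 0.65
```

```bash
python3 -c "
from h import *
to(384.6,-358.9,175.2,182)
g=snap('side')
save(cv2.resize(g['image'][160:240,350:450],None,fx=7,fy=7,interpolation=2),'s16.png')
"
```

```text
t 14.75 pos [ 385.2 -358.8  176.5] rpy [-1.799e+02  1.000e-01 -1.779e+02] q [-0.75  0.53  1.99  0.    0.61 -2.36] F [-0.4  1.   0.4] op 0.65
SHIFT [ 0.0006 -0.0001  0.0013] SPIN 0.1
```

View pics/s16.png

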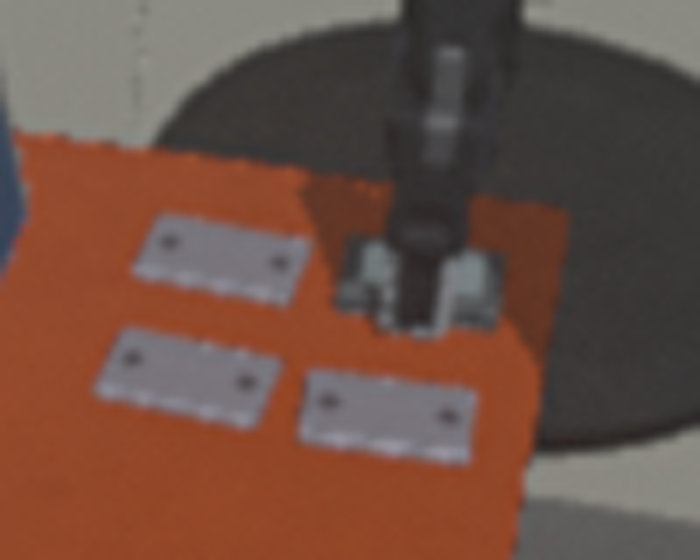

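Centred. Close and lift.

>>> carry_out --steps '[[[65,0,0,0.001,0],[30,0,0,0.001,0],[30,0,0,0.001,0],[30,0,0,0.001,0],[30,0,0,0.001,0],[30,0,0,-0.03,0],[30,0,0,-0.06,0],[30,0,0,-0.09,0]]]'

```text
clock: 15.6
eef_pos: [384.9, -358.7, 267.8]
tcp_rot: [-3.14, 0.002, -3.105]
contact_force: [-0.0, -0.3, -0.4]
opening: 0.405
```

```bash
python3 -c "
from h import *
to(473.9,154.8,265,186.9)"
```

```text
t 15.6 pos [ 384.9 -358.7  267.8] rpy [-1.799e+02  1.000e-01 -1.779e+02] q [-0.75  0.38  1.96  0.    0.8  -2.36] F [-0.  -0.3 -0.4] op 0.405
SHIFT [-0.1075  0.51    0.0023] SPIN -4.8
```

>>> carry_out --steps '[[[30,-0.1075,0.51,0,-5],[30,-0.1075,0.51,0,-5],[30,-0.1075,0.51,0,-5],[30,-0.1075,0.51,0,-5],[30,-0.1075,0.51,0,-5],[30,-0.1075,0.51,0,-5],[30,-0.1075,0.51,0,-5],[30,-0.1075,0.51,0,-5]]]'

```text
clock: 16.4
eef_pos: [453.2, 37.4, 267.5]
tcp_rot: [-3.14, 0.003, -3.018]
contact_force: [0.4, -0.1, -0.3]
opening: 0.403
```

```bash
python3 -c "
from h import *
to(473.5,154.8,230,186.9)"
```

```text
t 16.4 pos [453.2  37.4 267.5] rpy [-179.9    0.2 -172.9] q [ 0.08  0.29  2.11 -0.    0.75 -1.61] F [ 0.4 -0.1 -0.3] op 0.403
SHIFT [-0.0345  0.1141  0.0374] SPIN 0.2
```

>>> carry_out --steps '[[[30,-0.0345,0.114,0,0.2],[30,-0.0345,0.114,0,0.2],[30,-0.0345,0.114,0,0.2],[30,-0.0345,0.114,0.015,0.2],[30,-0.0345,0.114,0.03,0.2],[30,-0.0345,0.114,0.035,0.2],[30,-0.0345,0.114,0.035,0.2]]]'

```text
clock: 17.1
eef_pos: [473.2, 154.5, 231.9]
tcp_rot: [-3.14, 0.001, -3.022]
contact_force: [0.0, -0.6, 1.0]
opening: 0.403
```

```bash
python3 look.py 17; python3 ov.py 17 474 154.6 56 473.9 154.3
```

```text
t 17.1 pos [473.2 154.5 231.9] rpy [-1.799e+02  1.000e-01 -1.731e+02] q [ 0.31  0.4   2.04 -0.    0.7  -1.37] F [ 0.  -0.6  1. ] op 0.403
SHIFT [-0.0008 -0.0003  0.0029] SPIN -0.0
```

View pics/t17d.png

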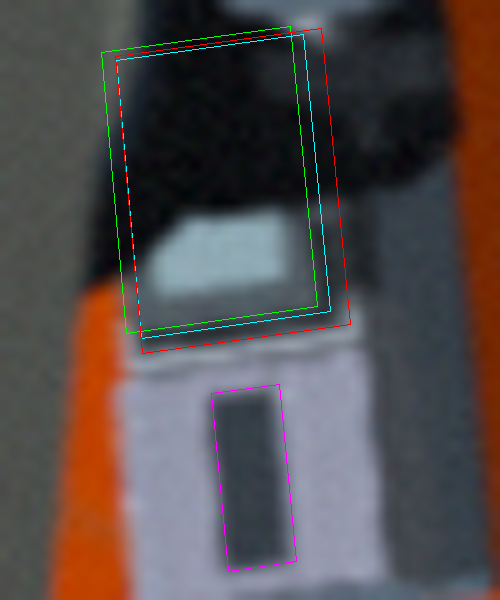

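View pics/s17d.png

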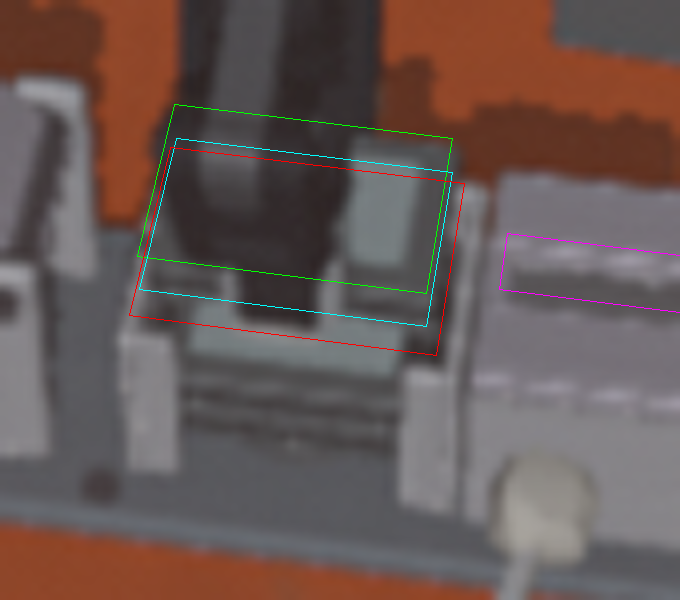

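>>> carry_out --steps '[[[30,-0.0007,0.0003,0.005,0],[30,-0.0007,0.0003,0.012,0],[30,-0.0007,0.0003,0.018,0],[30,-0.0007,0.0003,0.02,0],[30,-0.0007,0.0003,0.02,0]]]'

```text
clock: 17.7
eef_pos: [474.0, 154.7, 212.7]
tcp_rot: [-3.14, 0.002, -3.022]
contact_force: [-3.6, -0.5, 4.6]
opening: 0.402
```

>>> carry_out --steps '[[[30,0,0,0.0015,0],[30,0,0,0.0025,0],[30,0,0,0.0025,0]]]'

```text
clock: 18.0
eef_pos: [473.5, 154.6, 210.5]
tcp_rot: [-3.14, -0.0, -3.023]
contact_force: [-4.0, -0.9, 10.7]
opening: 0.405
```

>>> carry_out --steps '[[[30,0.0007,0,0,0],[30,0.0007,0,0.001,0],[30,0.0007,0,0.001,0]]]'

```text
clock: 18.3
eef_pos: [472.4, 154.4, 209.9]
tcp_rot: [-3.14, -0.001, -3.023]
contact_force: [-4.3, -0.4, 11.4]
opening: 0.401
```

```bash
python3 look.py 18
```

```text
t 18.3 pos [472.4 154.4 209.9] rpy [-1.799e+02 -1.000e-01 -1.732e+02] q [ 0.31  0.44  2.05 -0.    0.65 -1.37] F [-4.3 -0.4 11.4] op 0.401
SHIFT [-0.0015 -0.0003 -0.0191] SPIN -0.1
```

View pics/s18.png

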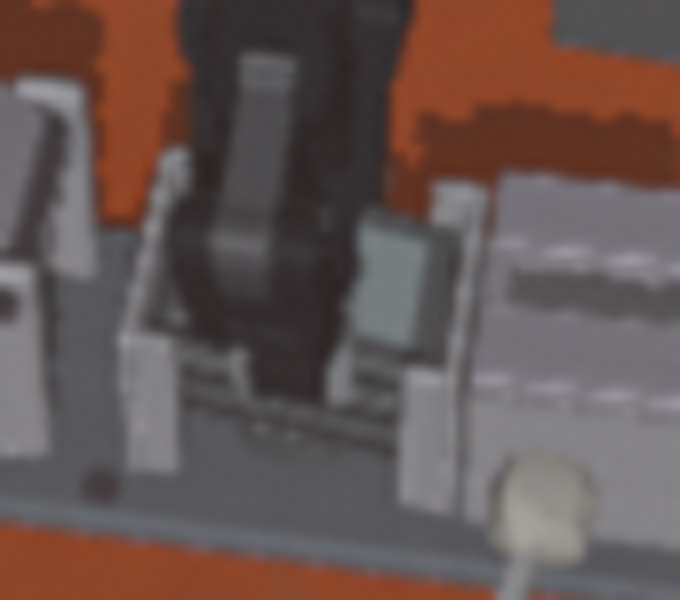

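>>> carry_out --steps '[[[30,-0.0007,0,-0.005,0],[30,-0.0007,0,-0.01,0],[30,-0.0007,0,-0.015,0],[30,-0.0007,0,-0.015,0]]]'

```text
clock: 18.8
eef_pos: [473.6, 154.5, 225.7]
tcp_rot: [-3.14, 0.0, -3.023]
contact_force: [0.1, -1.4, -0.0]
opening: 0.403
```

```bash
python3 look.py 19
```

```text
t 18.8 pos [473.6 154.5 225.7] rpy [-179.9    0.  -173.2] q [ 0.31  0.42  2.04 -0.    0.69 -1.37] F [ 0.1 -1.4 -0. ] op 0.403
SHIFT [-0.0004 -0.0003 -0.0033] SPIN -0.1
```

View pics/s19.png

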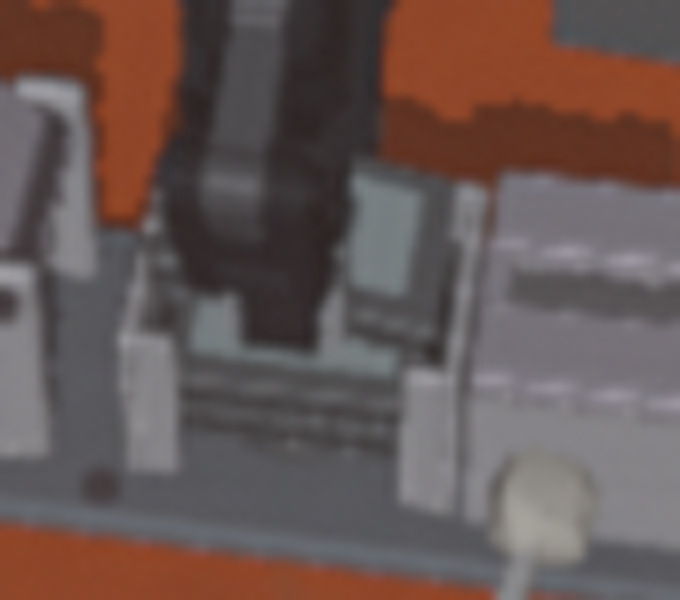

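View pics/t19.png

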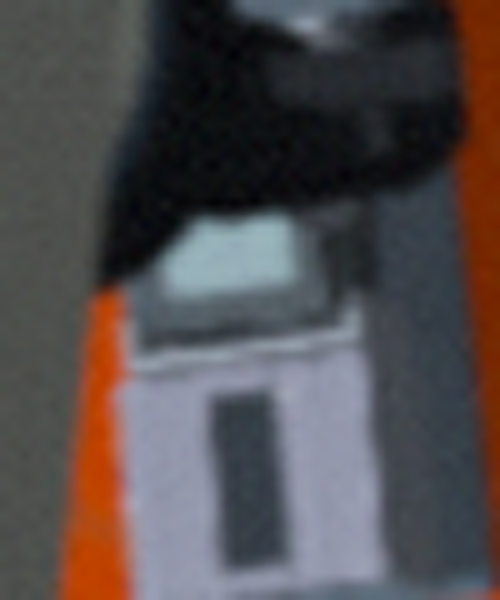

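>>> carry_out --steps '[[[30,0.0008,0,0.004,0],[30,0.0008,0,0.008,0],[30,0.0008,0,0.011,0],[30,0.0008,0,0.011,0]]]'

```text
clock: 19.3
eef_pos: [472.2, 154.3, 213.3]
tcp_rot: [-3.14, -0.002, -3.023]
contact_force: [-1.0, -0.2, -1.4]
opening: 0.406
```

>>> carry_out --steps '[[[30,0,0,0.001,0],[30,0,0,0.002,0],[30,0,0,0.002,0]]]'

```text
clock: 19.6
eef_pos: [471.9, 154.2, 211.3]
tcp_rot: [-3.14, -0.003, -3.023]
contact_force: [-2.4, -0.3, 5.3]
opening: 0.404
```

```bash
python3 look.py 20
```

```text
t 19.6 pos [471.9 154.2 211.3] rpy [-179.9   -0.2 -173.2] q [ 0.31  0.44  2.05 -0.    0.66 -1.37] F [-2.4 -0.3  5.3] op 0.404
SHIFT [-0.002  -0.0002 -0.0177] SPIN -0.1
```

View pics/s20.png

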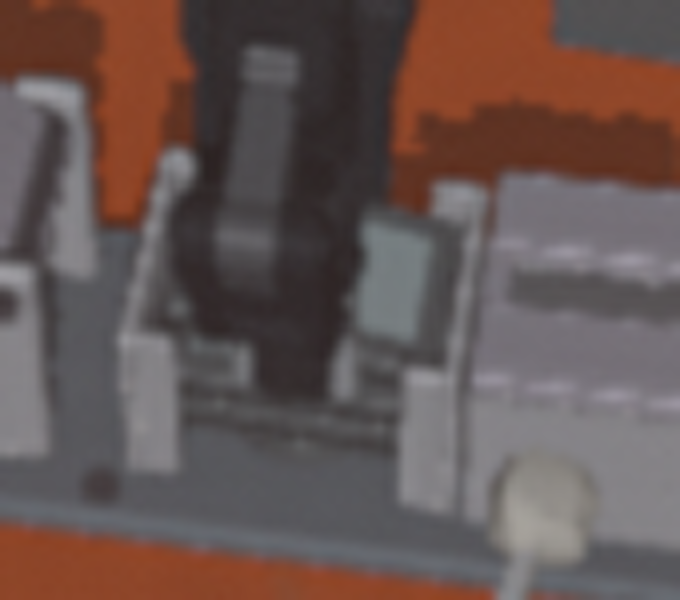

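>>> carry_out --steps '[[[30,-0.0008,0,-0.001,0],[60,-0.0008,0,-0.001,0],[60,-0.0008,0,-0.001,0],[60,-0.0008,0,-0.001,0],[60,0,0,-0.03,0],[60,0,0,-0.06,0],[60,0,-0.06,-0.08,0],[60,0,-0.1,-0.08,0]]]'

```text
clock: 20.5
eef_pos: [484.4, 57.9, 293.5]
tcp_rot: [-3.14, 0.002, -3.02]
contact_force: [1.4, 0.6, -0.2]
opening: 0.599
```

```bash
python3 look.py 21
```

```text
t 20.5 pos [484.4  57.9 293.5] rpy [-1.799e+02  1.000e-01 -1.730e+02] q [ 0.12  0.29  2.02 -0.    0.83 -1.57] F [ 1.4  0.6 -0.2] op 0.599
SHIFT [-0.0012  0.0971  0.0643] SPIN 0.1
```

View pics/s21.png

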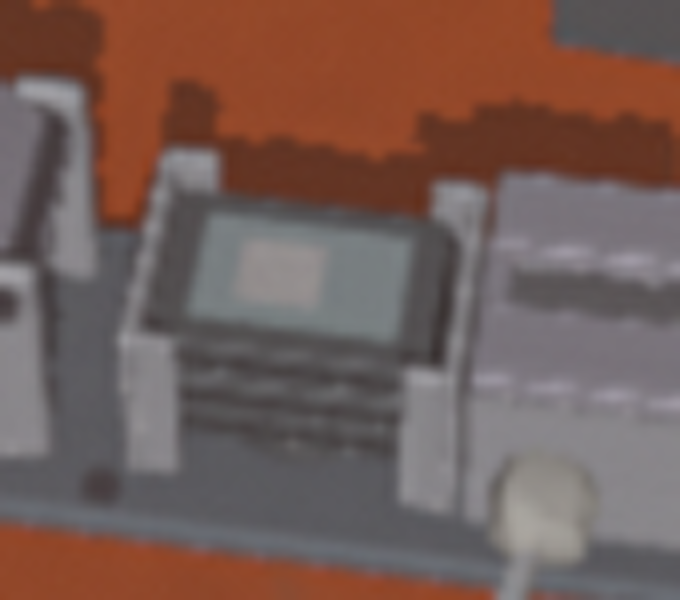

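View pics/t21.png

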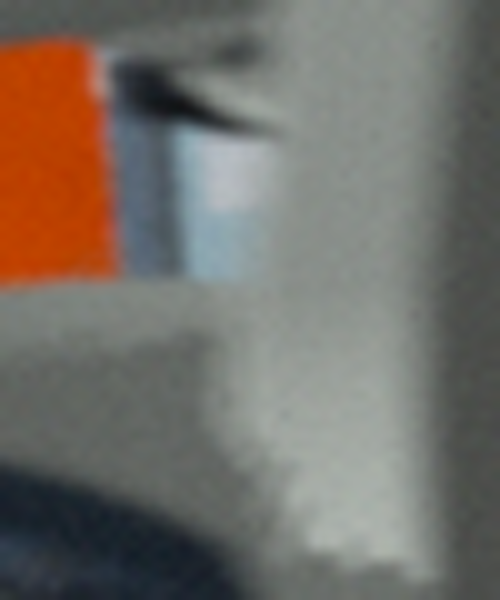

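```bash
cat > shims.py <<'E'
from h import *
def find(cam,f,roi,zz=5,amin=120,amax=700):
    hsv=cv2.cvtColor(f['image'],cv2.COLOR_RGB2HSV)
    m=((hsv[...,1]<(120 if cam=='top' else 90))).astype(np.uint8)*255
    q=np.zeros_like(m);q[roi[1]:roi[3],roi[0]:roi[2]]=255
    n,l,st,c=cv2.connectedComponentsWithStats(m&q)
    for i in range(1,n):
        if amin<st[i,4]<amax:
            cs=cv2.findContours((l==i).astype(np.uint8),0,1)[0][0]
            e=onz(f,cs.reshape(-1,2).astype(float),zz)[:,:2].astype(np.float32)
            (cx,cy),wh,a=cv2.minAreaRect(e)
            b=cv2.boxPoints(((cx,cy),wh,a));v=b[1]-b[0] if np.linalg.norm(b[1]-b[0])>np.linalg.norm(b[2]-b[1]) else b[2]-b[1]
            print(cam,c[i].round(1),'xy',np.round((cx,cy),1),'size',np.round(wh,1),'yaw',round(np.degrees(np.arctan(v[1]/v[0])),1))
if __name__=='__main__':
    g=snap('side');f=snap('top')
    find('side',g,(325,170,430,285)); find('top',f,(305,245,485,335))
    save(f['image'],'tnow.png');save(g['image'],'snow.png')
E
python3 shims.py; python3 -c "
from shims import *
g=np.load('side0.npy',allow_pickle=True).item();find('side',g,(325,170,430,285))"
```

```text
side [381.3 196.6] xy [ 450.8 -353.6] size [40.6 54.3] yaw -4.7
side [376.3 213.5] xy [ 450.  -282.8] size [40.5 53.7] yaw -4.7
side [424.8 257.1] xy [ 330.5 -209.6] size [ 24.2 260.8] yaw -87.9
side [404.9 219. ] xy [ 385.  -278.9] size [53.8 40.6] yaw 2.6
side [411.8 266.8] xy [ 351.  -130.9] size [  9.1 111.9] yaw -87.9
side [362.5 260.8] xy [ 448.6 -117.1] size [54.1 39.7] yaw 0.2
side [380.1 281.5] xy [404.4 -68.9] size [54.9 16.3] yaw 15.4
top [450.8 276.7] xy [ 453.8 -359. ] size [37.3 54.7] yaw -3.6
top [414.8 277.6] xy [ 453.1 -287.8] size [37.5 54.6] yaw -3.0
top [331.1 279.9] xy [ 452.1 -121.4] size [36.1 54.1] yaw -1.0
top [414.5 310.8] xy [ 387.3 -284.6] size [55.1 37.4] yaw 2.6
top [333.1 329.8] xy [ 353.4 -126.1] size [  9.7 116.5] yaw -87.0
side [381.4 196.6] xy [ 450.7 -353.9] size [41.4 54.1] yaw -4.5
side [409.8 199.9] xy [ 383.8 -357.7] size [53.7 48.3] yaw 2.7
side [424.7 256.3] xy [ 337.9 -215.4] size [ 24.4 272.1] yaw -84.8
side [376.4 213.5] xy [ 450.  -282.9] size [40.5 53.7] yaw -4.3
side [405. 219.] xy [ 384.7 -278.9] size [53.6 40.8] yaw 3.0
side [370.4 233.3] xy [ 449.9 -208.3] size [44.9 54. ] yaw -5.2
side [405.3 248.4] xy [ 373.8 -154.2] size [ 57.4 164. ] yaw -80.9
side [362.5 260.8] xy [ 448.5 -116. ] size [54.1 41.5] yaw 0.4
side [380.5 281.5] xy [403.5 -69.1] size [56.8 16.3] yaw 15.4
```

View pics/tnow.png

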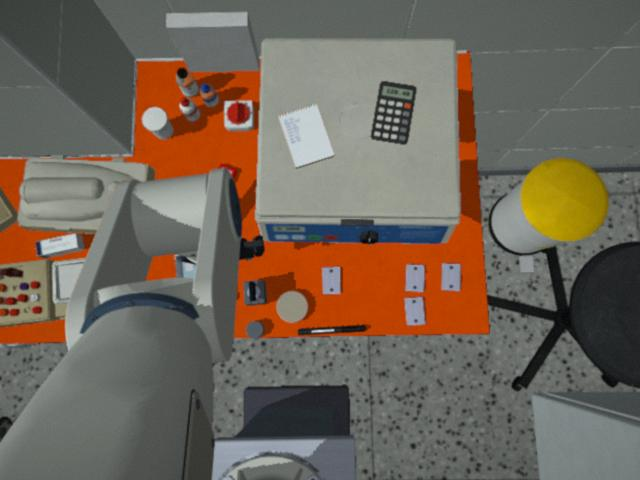

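```bash
python3 -c "
from h import *
to(450.7,-120.5,195,179.5)"
```

```text
t 20.7 pos [483.7  56.8 291.5] rpy [-1.799e+02 -1.000e-01 -1.734e+02] q [ 0.11  0.29  2.02 -0.    0.83 -1.57] F [-0.3  0.   0. ] op 0.595
SHIFT [ 0.0529 -0.1722  0.0969] SPIN 7.1
```

>>> carry_out --steps '[[[65,0.053,-0.172,0.04,7],[65,0.053,-0.172,0.04,7],[65,0.053,-0.172,0.04,7],[65,0.053,-0.172,0.04,7],[65,0.053,-0.172,0.06,7],[65,0.053,-0.172,0.09,7],[65,0.053,-0.172,0.097,7],[65,0.053,-0.172,0.097,7]]]'

```text
clock: 21.5
eef_pos: [450.3, -119.2, 193.9]
tcp_rot: [-3.141, -0.005, 3.136]
contact_force: [-0.1, 0.9, 0.3]
opening: 0.648
```

```bash
python3 -c "
from h import *
to(450.7,-120.5,175.4,179.5)"
```

```text
t 21.5 pos [ 450.3 -119.2  193.9] rpy [-179.9   -0.3  179.7] q [-0.26  0.44  2.12 -0.    0.59 -1.82] F [-0.1  0.9  0.3] op 0.648
SHIFT [-0.0005 -0.0012  0.0185] SPIN 0.2
```

>>> carry_out --steps '[[[65,-0.0005,-0.001,0.01,0],[65,-0.0005,-0.001,0.0175,0],[65,-0.0005,-0.001,0.0185,0],[30,-0.0005,-0.001,0.0185,0],[30,-0.0005,-0.001,0.0185,0],[30,-0.0005,-0.001,0.0185,0],[30,-0.0005,-0.001,0.0185,0]]]'

```text
clock: 22.2
eef_pos: [450.8, -120.2, 175.9]
tcp_rot: [-3.141, -0.005, 3.136]
contact_force: [-1.4, 2.3, 6.3]
opening: 0.394
```

```bash
python3 -c "
from h import *
to(474,154.4,265,186.9)
g=snap('side')
save(cv2.resize(g['image'][210:290,320:420],None,fx=7,fy=7,interpolation=2),'s22.png')
"
```

```text
t 22.2 pos [ 450.8 -120.2  175.9] rpy [-179.9   -0.3  179.7] q [-0.26  0.48  2.12 -0.    0.55 -1.82] F [-1.4  2.3  6.3] op 0.394
SHIFT [-0.0212  0.2747 -0.0895] SPIN -7.2
```

View pics/s22.png

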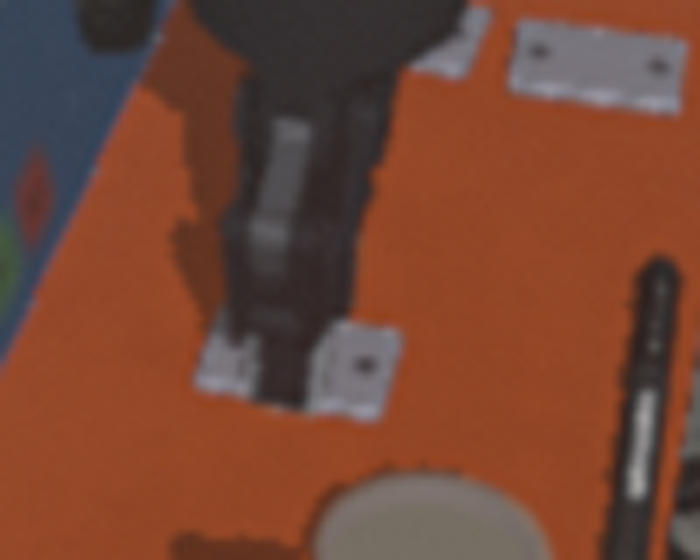

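>>> carry_out --steps '[[[30,0,0,-0.05,0],[30,0,0.02,-0.09,0],[30,-0.0212,0.275,-0.0895,-7],[30,-0.0212,0.275,-0.0895,-7],[30,-0.0212,0.275,-0.0895,-7],[30,-0.0212,0.275,-0.0895,-7],[30,-0.0212,0.275,-0.0895,-7],[30,-0.0212,0.275,-0.0895,-7]]]'

```text
clock: 23.05
eef_pos: [474.6, 159.2, 265.6]
tcp_rot: [3.141, -0.002, -3.021]
contact_force: [1.0, -1.3, -0.8]
opening: 0.393
```

```bash
python3 -c "
from h import *
to(473.4,154.6,233,186.9)"
```

```text
t 23.05 pos [474.6 159.2 265.6] rpy [ 1.799e+02 -1.000e-01 -1.731e+02] q [ 0.32  0.35  2.01  0.    0.78 -1.37] F [ 1.  -1.3 -0.8] op 0.393
SHIFT [ 0.0016 -0.0044  0.0326] SPIN -0.0
```

>>> carry_out --steps '[[[30,0.0016,-0.0044,0.01,0],[30,0.0016,-0.0044,0.025,0],[30,0.0016,-0.0044,0.0325,0],[30,0.0016,-0.0044,0.0325,0]]]'

```text
clock: 23.45
eef_pos: [472.7, 153.2, 231.7]
tcp_rot: [3.141, -0.005, -3.023]
contact_force: [-0.6, -0.3, -1.2]
opening: 0.388
```

```bash
python3 look.py 23; python3 ov.py 23 473.4 154.6 52 473.4 154.4
```

```text
t 23.45 pos [472.7 153.2 231.7] rpy [ 180.    -0.3 -173.2] q [ 0.31  0.4   2.04  0.    0.71 -1.38] F [-0.6 -0.3 -1.2] op 0.388
SHIFT [-0.0014  0.0009  0.0027] SPIN -0.1
```

View pics/t23.png

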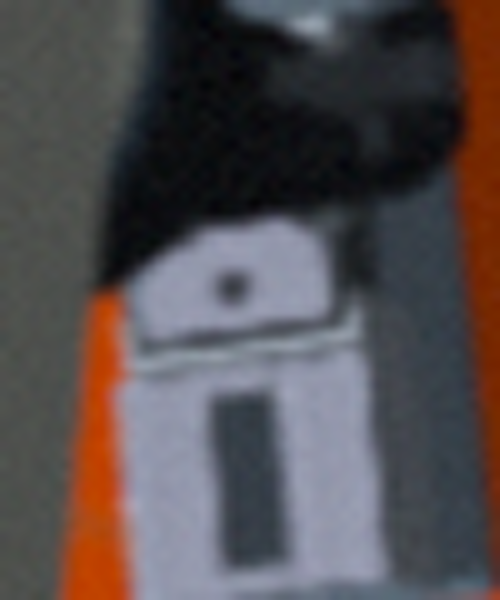

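View pics/s23.png

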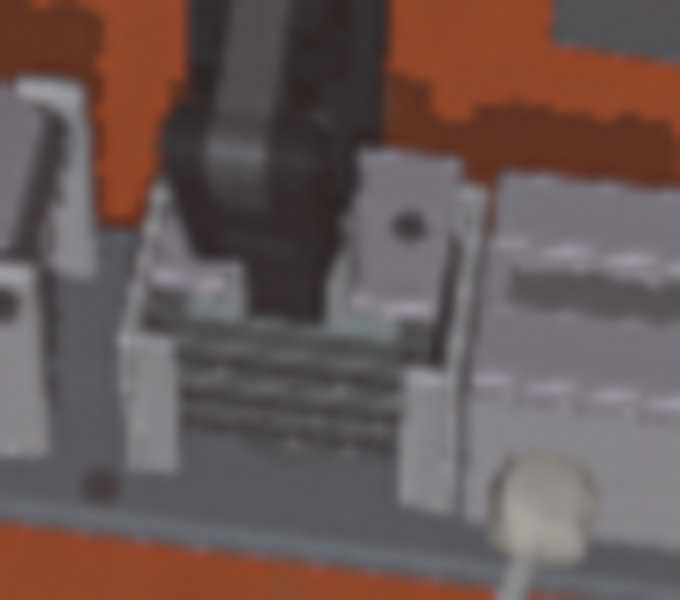

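>>> carry_out --steps '[[[30,-0.0003,0.001,0.004,0],[30,-0.0003,0.001,0.008,0],[30,-0.0003,0.001,0.011,0],[30,-0.0003,0.001,0.011,0]]]'

```text
clock: 23.95
eef_pos: [473.5, 154.7, 221.6]
tcp_rot: [3.141, -0.003, -3.023]
contact_force: [-0.3, 0.3, -0.5]
opening: 0.39
```

>>> carry_out --steps '[[[30,0,0,0.001,0],[30,0,0,0.002,0],[30,0,0,0.002,0]]]'

```text
clock: 24.25
eef_pos: [473.4, 154.7, 219.5]
tcp_rot: [3.141, -0.003, -3.023]
contact_force: [-0.1, 0.0, -0.1]
opening: 0.39
```

>>> carry_out --steps '[[[30,0,0,0.001,0],[30,0,0,0.001,0]]]'

```text
clock: 24.45
eef_pos: [473.5, 154.8, 218.9]
tcp_rot: [3.141, -0.003, -3.023]
contact_force: [-1.5, -0.2, 5.3]
opening: 0.391
```

>>> carry_out --steps '[[[60,0,0,0,0],[60,0,0,0,0],[60,0,0,0,0],[60,0,0,-0.03,0],[60,0,0,-0.06,0],[60,0,-0.06,-0.07,0],[60,0,-0.11,-0.07,0],[60,0,-0.15,-0.07,0]]]'

```text
clock: 25.25
eef_pos: [491.6, 5.3, 289.5]
tcp_rot: [3.141, -0.001, -3.021]
contact_force: [1.8, -0.1, -0.3]
opening: 0.598
```

```bash
python3 look.py 24; python3 shims.py;python3 -c "
from h import *
to(451.6,-287,195,176)"
```

```text
t 25.25 pos [491.6   5.3 289.5] rpy [ 1.800e+02 -1.000e-01 -1.731e+02] q [ 0.01  0.3   2.02  0.    0.83 -1.68] F [ 1.8 -0.1 -0.3] op 0.598
SHIFT [-0.0006  0.15    0.0606] SPIN 0.0
side [381.3 196.6] xy [ 450.7 -353.8] size [41.2 54.1] yaw -4.4
side [376.3 213.5] xy [ 450.  -282.8] size [40.5 53.7] yaw -4.7
side [424.8 257.1] xy [ 330.5 -209.6] size [ 24.2 260.8] yaw -87.9
side [404.9 219. ] xy [ 385.  -278.9] size [53.7 40.8] yaw 3.0
side [411.7 267.2] xy [ 351.1 -130.9] size [  9.4 111.9] yaw -87.9
side [380.1 281.5] xy [404.4 -68.9] size [54.9 16.3] yaw 15.4
top [450.8 276.7] xy [ 453.8 -359. ] size [37.3 54.8] yaw -3.6
top [414.8 277.6] xy [ 453.1 -287.8] size [37.5 54.6] yaw -3.0
top [414.5 310.8] xy [ 387.4 -284.6] size [54.7 37.4] yaw 2.6
top [333.1 329.7] xy [ 353.3 -126.1] size [  9.5 116.5] yaw -87.2
t 25.45 pos [491.4   5.4 288.7] rpy [ 179.9   -0.2 -173.4] q [ 0.01  0.3   2.02  0.    0.83 -1.68] F [-0.3  0.9 -0. ] op 0.6
SHIFT [ 0.0731 -0.286   0.0937] SPIN 10.6
```

View pics/s24.png

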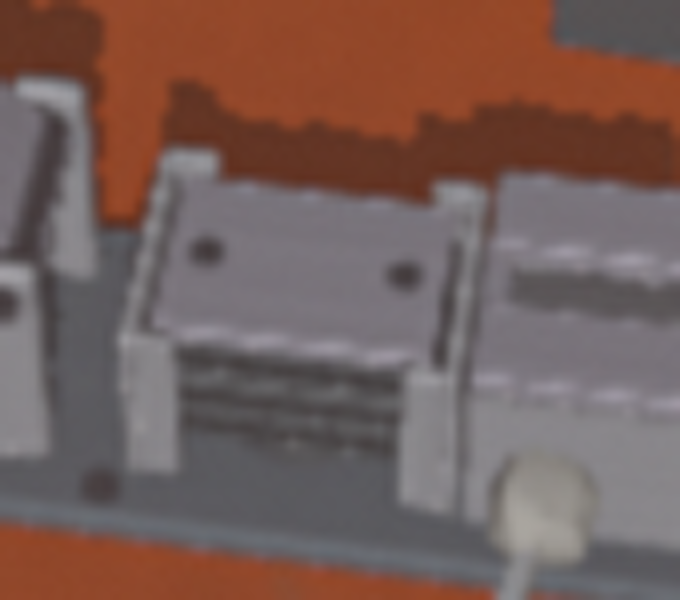

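>>> carry_out --steps '[[[62,0.073,-0.285,0.03,10],[62,0.073,-0.285,0.03,10],[62,0.073,-0.285,0.03,10],[62,0.073,-0.285,0.03,10],[62,0.073,-0.285,0.03,10],[62,0.073,-0.285,0.05,10],[62,0.073,-0.285,0.08,10],[62,0.073,-0.285,0.09,10]]]'

```text
clock: 26.25
eef_pos: [450.9, -285.4, 196.2]
tcp_rot: [3.139, -0.006, 3.082]
contact_force: [0.2, 1.0, -0.4]
opening: 0.616
```

```bash
python3 -c "
from h import *
to(451.7,-286.3,175.9,176.3)"
```

```text
t 26.25 pos [ 450.9 -285.4  196.2] rpy [179.9  -0.4 176.6] q [-0.57  0.51  1.97 -0.    0.67 -2.08] F [ 0.2  1.  -0.4] op 0.616
SHIFT [-0.0009 -0.0009  0.0203] SPIN 0.3
```

>>> carry_out --steps '[[[62,-0.0007,-0.001,0.01,0.3],[62,-0.0007,-0.001,0.018,0.3],[62,-0.0007,-0.001,0.0203,0.3],[30,-0.0007,-0.001,0.0203,0.3],[30,-0.0007,-0.001,0.0203,0.3],[30,-0.0007,-0.001,0.0203,0.3],[30,-0.0007,-0.001,0.0203,0.3]]]'

```text
clock: 26.95
eef_pos: [451.8, -286.2, 176.6]
tcp_rot: [3.139, -0.005, 3.077]
contact_force: [0.6, 4.9, 8.4]
opening: 0.379
```

```bash
python3 -c "
from h import *
to(473.4,154.6,270,186.9)
g=snap('side')
save(cv2.resize(g['image'][160:250,350:450],None,fx=6,fy=6,interpolation=2),'s25.png')
"
```

```text
t 26.95 pos [ 451.8 -286.2  176.6] rpy [179.9  -0.3 176.3] q [-0.57  0.54  1.97 -0.    0.63 -2.07] F [0.6 4.9 8.4] op 0.379
SHIFT [ 0.0075  0.4415 -0.0923] SPIN -10.6
```

View pics/s25.png

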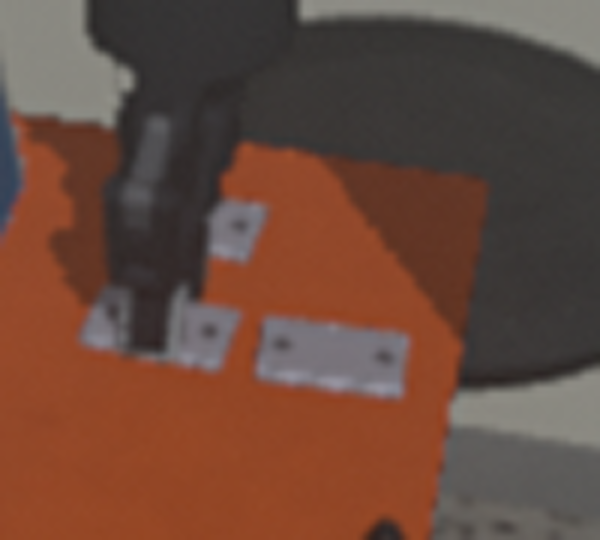

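>>> carry_out --steps '[[[30,0,0,-0.04,0],[30,0,0,-0.09,0],[30,0,0.05,-0.0925,0],[30,0.0075,0.4415,-0.0925,-10],[30,0.0075,0.4415,-0.0925,-10],[30,0.0075,0.4415,-0.0925,-10],[30,0.0075,0.4415,-0.0925,-10],[30,0.0075,0.4415,-0.0925,-10]]]'

```text
clock: 27.8
eef_pos: [466.8, 14.9, 270.4]
tcp_rot: [3.139, -0.004, -3.032]
contact_force: [0.8, 0.5, 0.3]
opening: 0.383
```

```bash
python3 -c "
from h import *
to(473.4,154.6,240,186.9)
g=snap('side')
save(cv2.resize(g['image'][160:400,250:450],None,fx=3,fy=2.5,interpolation=2),'s26.png')"
```

```text
t 27.8 pos [466.8  14.9 270.4] rpy [ 179.8   -0.2 -173.7] q [ 0.03  0.3   2.08  0.    0.77 -1.66] F [0.8 0.5 0.3] op 0.383
SHIFT [-0.0219  0.1381  0.0307] SPIN -0.6
```

View pics/s26.png

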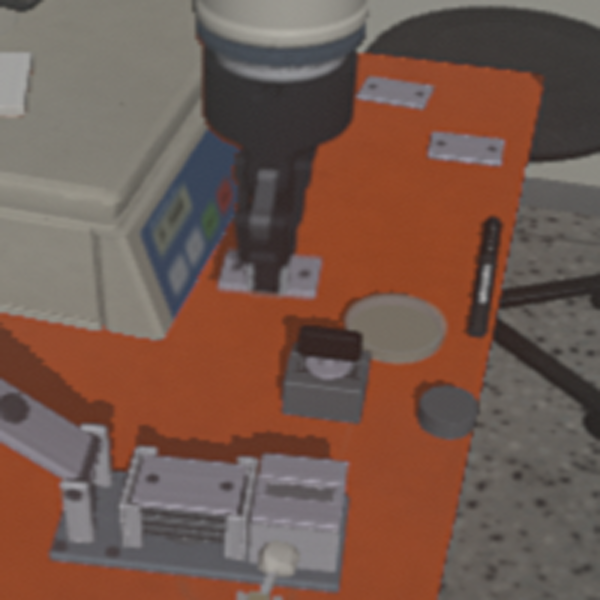

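>>> carry_out --steps '[[[30,-0.022,0.138,0,-0.6],[30,-0.022,0.138,0,-0.6],[30,-0.022,0.138,0,-0.6],[30,-0.022,0.138,0.01,-0.6],[30,-0.022,0.138,0.025,-0.6],[30,-0.022,0.138,0.036,-0.6],[30,-0.022,0.138,0.036,-0.6]]]'

```text
clock: 28.55
eef_pos: [472.7, 159.4, 233.7]
tcp_rot: [3.137, -0.006, -3.02]
contact_force: [-0.3, -0.8, -0.3]
opening: 0.381
```

```bash
python3 look.py 27
```

```text
t 28.55 pos [472.7 159.4 233.7] rpy [ 179.7   -0.3 -173.1] q [ 0.32  0.4   2.03  0.01  0.71 -1.38] F [-0.3 -0.8 -0.3] op 0.381
SHIFT [-0.0007 -0.0053  0.0047] SPIN 0.0
```

View pics/t27.png

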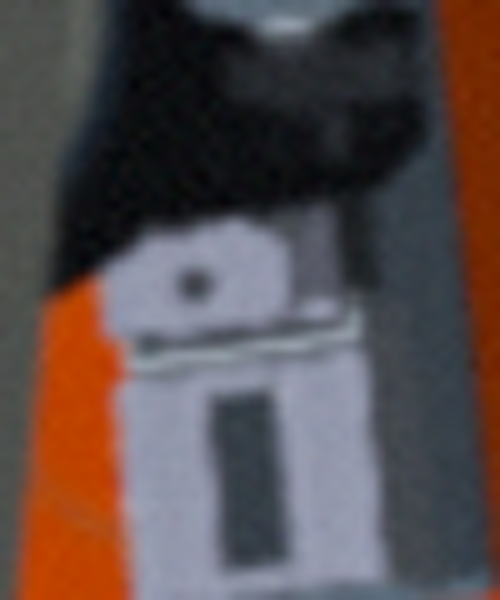

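View pics/s27.png

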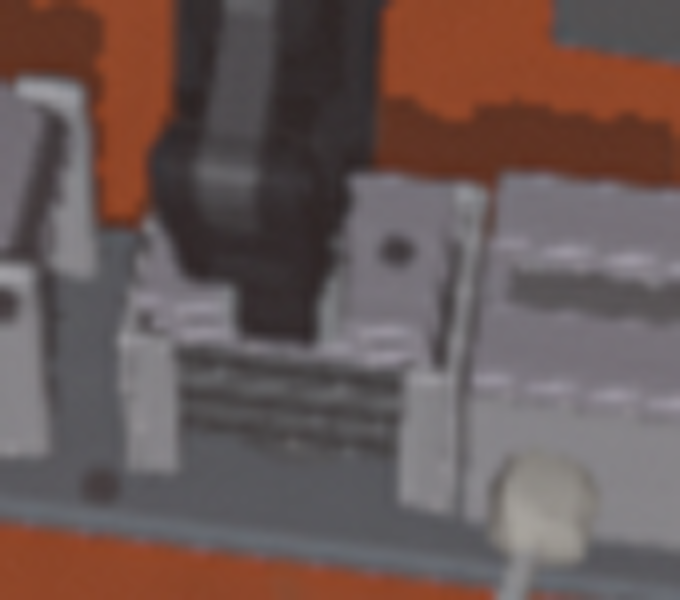

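>>> carry_out --steps '[[[30,0.0008,-0.0047,0,0],[30,0.0008,-0.0047,0,0],[30,0.0008,-0.0047,0,0]]]'

```text
clock: 28.95
eef_pos: [473.4, 154.4, 235.5]
tcp_rot: [3.136, -0.003, -3.022]
contact_force: [0.2, 0.6, -0.6]
opening: 0.386
```

```bash
python3 look.py 28
```

```text
t 28.95 pos [473.4 154.4 235.5] rpy [ 179.7   -0.2 -173.1] q [ 0.31  0.4   2.03  0.01  0.71 -1.39] F [ 0.2  0.6 -0.6] op 0.386
SHIFT [-0.0006 -0.0002  0.0065] SPIN -0.0
```

View pics/t28.png

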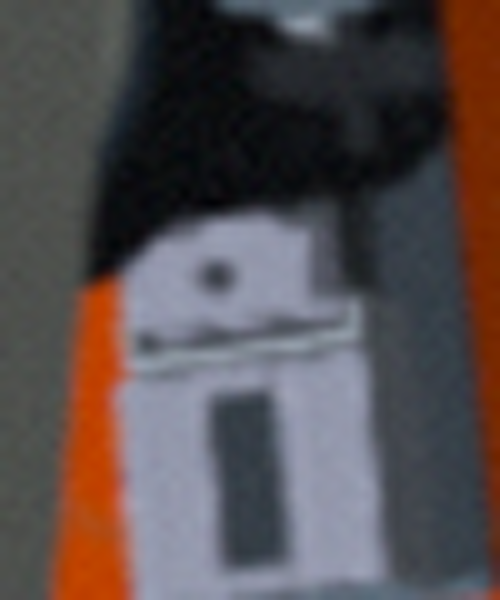

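View pics/s28.png

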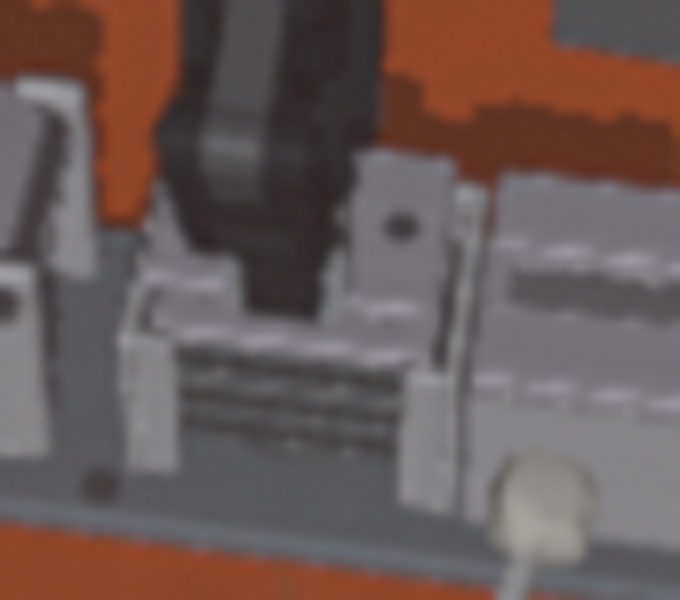

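>>> carry_out --steps '[[[30,0.0017,0.0003,0.001,0],[30,0.0017,0.0003,0.005,0],[30,0.0017,0.0003,0.009,0],[30,0.0017,0.0003,0.0095,0],[30,0.0017,0.0003,0.0095,0]]]'

```text
clock: 29.55
eef_pos: [471.5, 154.9, 225.5]
tcp_rot: [3.136, -0.004, -3.021]
contact_force: [-0.2, -0.5, -0.3]
opening: 0.377
```

>>> carry_out --steps '[[[30,0,0,0.001,0],[30,0,0,0.0015,0],[30,0,0,0.0015,0]]]'

```text
clock: 29.85
eef_pos: [471.7, 154.9, 224.6]
tcp_rot: [3.136, -0.003, -3.021]
contact_force: [-2.2, -0.9, 7.7]
opening: 0.378
```

```bash
python3 look.py 29
```

```text
t 29.85 pos [471.7 154.9 224.6] rpy [ 179.7   -0.2 -173.1] q [ 0.31  0.42  2.04  0.01  0.69 -1.39] F [-2.2 -0.9  7.7] op 0.378
SHIFT [-0.0022 -0.0009 -0.0044] SPIN 0.0
```

View pics/s29.png

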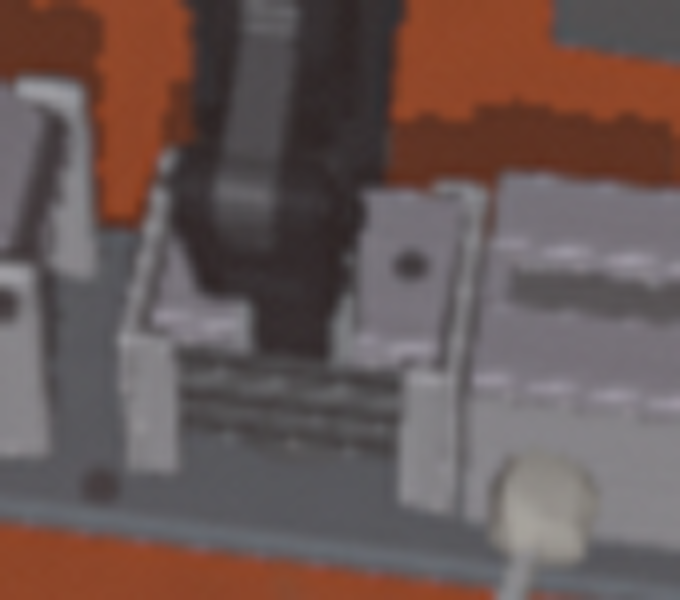

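>>> carry_out --steps '[[[60,0,0,0,0],[60,0,0,0,0],[60,0,0,0,0],[60,0,0,-0.03,0],[60,0,0,-0.07,0],[60,0,-0.05,-0.08,0],[60,0,-0.1,-0.08,0],[60,0,-0.15,-0.08,0]]]'

```text
clock: 30.75
eef_pos: [490.0, 5.3, 304.6]
tcp_rot: [3.137, -0.001, -3.019]
contact_force: [0.8, 0.5, -1.2]
opening: 0.595
```

```bash
python3 look.py 30; python3 -c "
from h import *
g=np.load('g.npy',allow_pickle=True).item();f=np.load('f.npy',allow_pickle=True).item()
save(cv2.resize(g['image'][260:400,190:390],None,fx=4,fy=4,interpolation=2),'s30w.png')
save(cv2.resize(f['image'][150:320,130:270],None,fx=3.5,fy=3.5,interpolation=2),'t30w.png')"
```

```text
t 30.75 pos [490.    5.3 304.6] rpy [ 1.797e+02 -1.000e-01 -1.730e+02] q [ 0.01  0.27  2.01  0.01  0.86 -1.69] F [ 0.8  0.5 -1.2] op 0.595
SHIFT [-0.0024  0.1494  0.0763] SPIN 0.1
```

View pics/s30w.png

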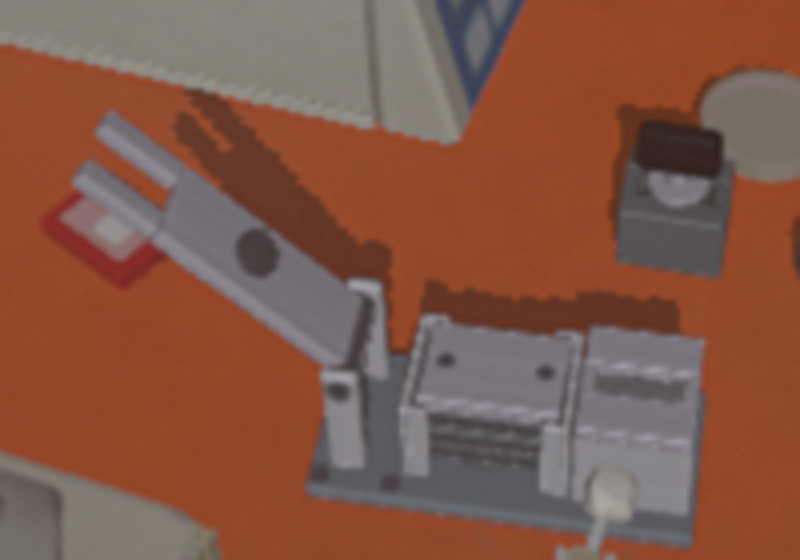

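View pics/t30w.png

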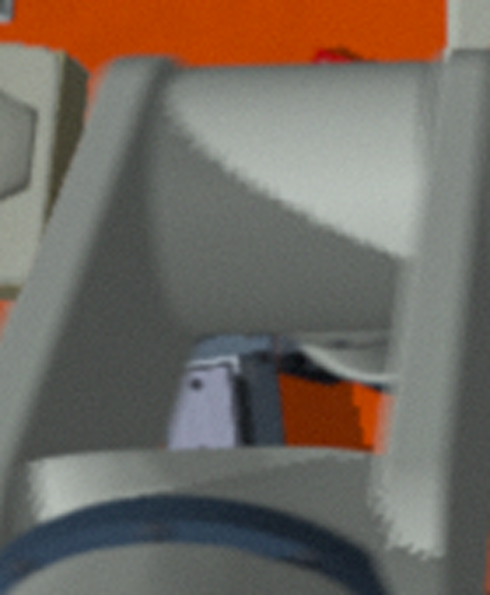

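```bash
python3 -c "
from h import *
f=np.load('top0.npy',allow_pickle=True).item();g=np.load('side0.npy',allow_pickle=True).item()
save(cv2.resize(g['image'][190:480,50:330],None,fx=2,fy=2,interpolation=2),'sL.png')
save(cv2.resize(f['image'][130:330,0:270],None,fx=2.9,fy=2.9,interpolation=2),'tL.png')
"
```

```text
(no output)
```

View pics/sL.png

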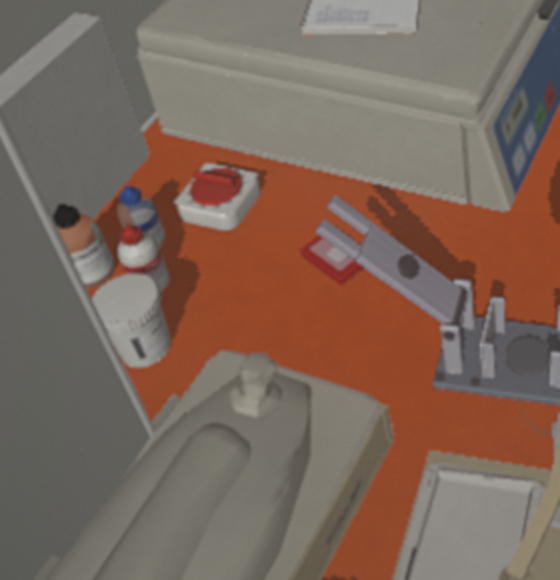

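View pics/tL.png

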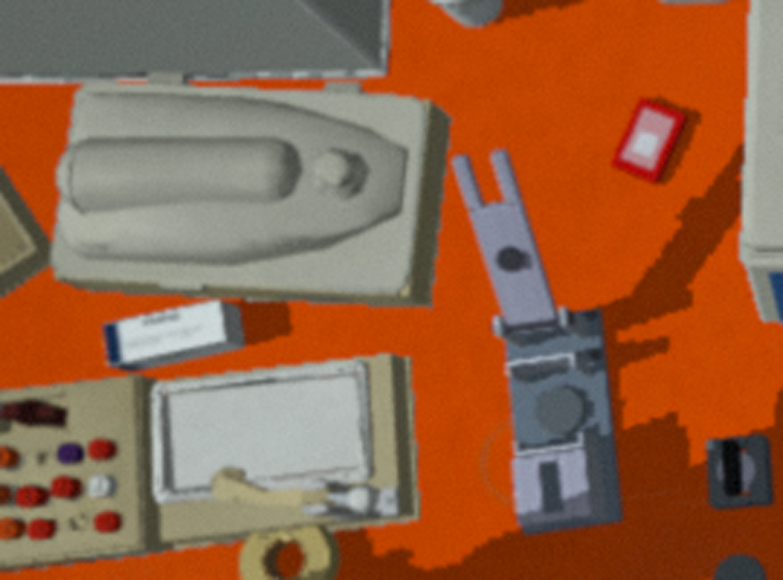

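```bash
python3 -c "
from h import *
f=np.load('top0.npy',allow_pickle=True).item();g=np.load('side0.npy',allow_pickle=True).item()
T=lambda a,b:(a/2.9,b/2.9+130);S=lambda a,b:(a/2+50,b/2+190)
print('base top',onz(f,[T(433,303)],0),'base side',onz(g,[S(388,440)],0))
print('upper corner tri',tri([f,g],[T(413,293),S(385,408)]))
print('prong tips',tri([f,g],[T(460,157),S(322,228)]),tri([f,g],[T(500,153),S(333,203)]))
print('foot',tri([f,g],[T(513,260),S(408,266)]))
"
```

```text
base top [[551.88179601 247.85019574   0.        ]] base side [[551.95551619 248.27538497   0.        ]]
upper corner tri [550.38118169 247.27464168  41.68999304]
prong tips [613.54421801 184.5245983  145.40301856] [616.10955449 160.09266591 145.45618066]
foot [559.85327315 164.20427582  98.11504957]
```

```bash
python3 -c "
from h import *
to(480,167,345,187)
to(594,168.8,345,187)"
```

```text
t 30.85 pos [490.3   2.  304.1] rpy [ 1.798e+02 -1.000e-01 -1.733e+02] q [-0.    0.28  2.01  0.    0.86 -1.69] F [-0.8 -0.   0.2] op 0.597
SHIFT [-0.0088  0.1652 -0.0403] SPIN -0.3
t 30.85 pos [490.3   2.  304.1] rpy [ 1.798e+02 -1.000e-01 -1.733e+02] q [-0.    0.28  2.01  0.    0.86 -1.69] F [-0.8 -0.   0.2] op 0.597
SHIFT [-0.1222  0.1538 -0.0406] SPIN -0.3
```

>>> carry_out --steps '[[[65,-0.009,0.165,-0.04,0],[65,-0.009,0.165,-0.04,0],[65,-0.009,0.165,-0.04,0],[65,-0.009,0.165,-0.04,0],[65,-0.122,0.154,-0.04,0],[65,-0.122,0.154,-0.04,0],[65,-0.122,0.154,-0.04,0],[65,-0.122,0.154,-0.04,0]]]'

```text
clock: 31.65
eef_pos: [595.0, 169.1, 343.5]
tcp_rot: [3.138, -0.003, -3.026]
contact_force: [-0.4, -0.2, 0.2]
opening: 0.648
```

```bash
python3 -c "
from h import *
to(594,168.8,284,187)
g=snap('side')
save(cv2.resize(g['image'][220:400,170:370],None,fx=4,fy=3.3,interpolation=2),'s31.png')"
```

```text
t 31.65 pos [595.  169.1 343.5] rpy [ 179.8   -0.2 -173.4] q [ 0.27  0.41  1.7   0.    1.04 -1.42] F [-0.4 -0.2  0.2] op 0.648
SHIFT [ 0.0009 -0.0004  0.0595] SPIN -0.4
```

View pics/s31.png

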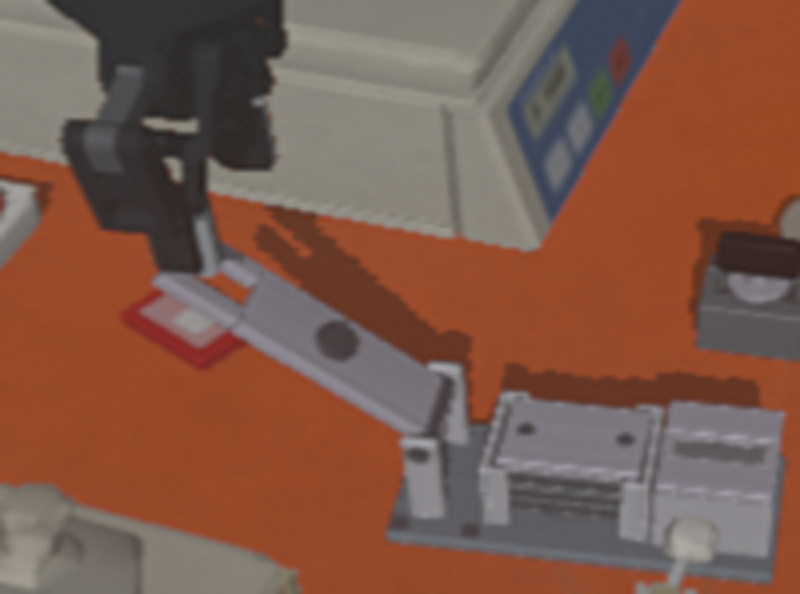

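>>> carry_out --squeeze 25 --steps '[[[65,0.001,0,0.02,0],[65,0.001,0,0.045,0],[65,0.001,0,0.057,0],[65,0.001,0,0.0595,0],[65,0.001,0,0.0595,0]]]'

```text
clock: 32.2
eef_pos: [591.7, 169.0, 284.0]
tcp_rot: [3.138, -0.005, -3.026]
contact_force: [0.8, -0.8, -0.2]
opening: 0.649
```

```bash
python3 -c "
from h import *
to(594,168.8,284,187)
g=snap('side')
save(cv2.resize(g['image'][220:400,170:370],None,fx=4,fy=3.3,interpolation=2),'s32.png')"
```

```text
t 32.2 pos [591.7 169.  284. ] rpy [ 179.8   -0.3 -173.4] q [ 0.27  0.47  1.75  0.01  0.92 -1.42] F [ 0.8 -0.8 -0.2] op 0.649
SHIFT [-0.0023 -0.0004  0.    ] SPIN -0.4
```

View pics/s32.png

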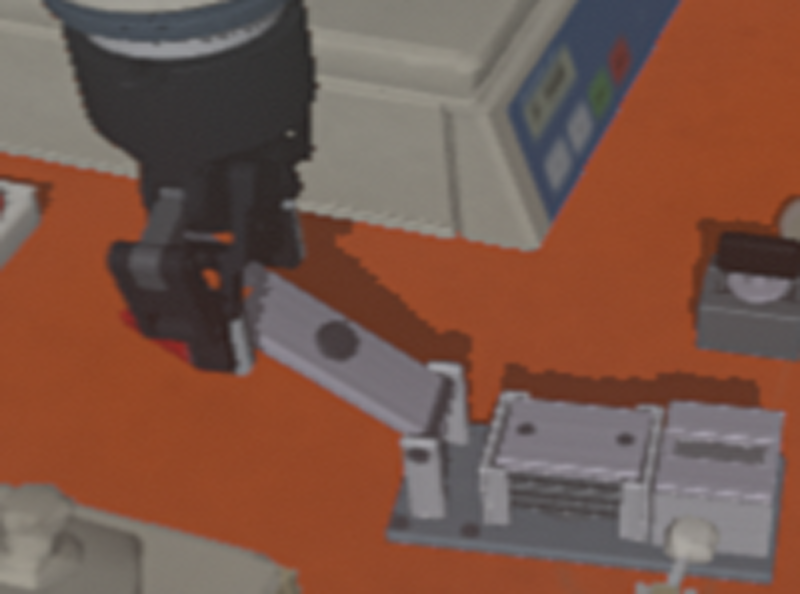

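>>> carry_out --steps '[[[30,0,0,0,0],[30,0,0,0,0],[30,0,0,0,0],[30,0,0,0,0],[30,0,0,0,0]]]'

```text
clock: 32.75
eef_pos: [592.5, 169.2, 285.9]
tcp_rot: [3.138, -0.002, -3.026]
contact_force: [-1.2, 1.0, 7.6]
opening: 0.39
```

>>> carry_out --steps '[[[30,0.007,0,-0.006,0],[30,0.0143,0,-0.0116,0],[30,0.022,0,-0.016,0],[30,0.0305,0,-0.02,0],[30,0.039,0,-0.023,0],[30,0.048,0,-0.025,0],[30,0.057,0,-0.0263,0],[30,0.0665,0,-0.0266,0]]]'

```text
clock: 33.55
eef_pos: [526.4, 161.3, 313.4]
tcp_rot: [3.138, 0.0, -3.026]
contact_force: [3.8, -0.4, 0.1]
opening: 0.389
```

```bash
python3 -c "
from h import *
to(594,168.8,284,187)
g=snap('side')
save(cv2.resize(g['image'][220:400,170:370],None,fx=4,fy=3.3,interpolation=2),'s33.png')"
```

```text
t 33.55 pos [526.4 161.3 313.4] rpy [ 179.8    0.  -173.4] q [ 0.29  0.35  1.88  0.    0.92 -1.4 ] F [ 3.8 -0.4  0.1] op 0.389
SHIFT [-0.068  -0.0005  0.0295] SPIN -0.4
```

View pics/s33.png

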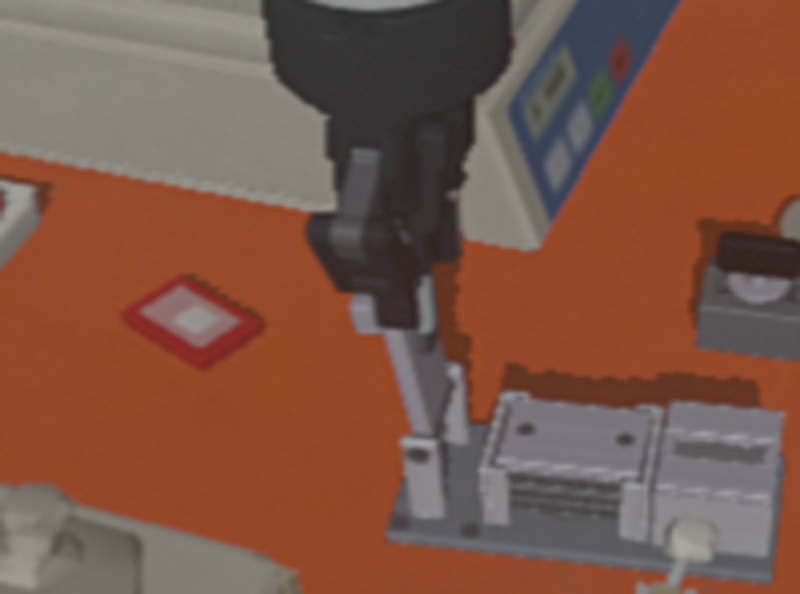

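>>> carry_out --steps '[[[30,0.009,0,0.0007,0],[30,0.018,0,0.0022,0],[30,0.027,0,0.0047,0],[30,0.034,0,0.007,0],[65,0.034,0,0.007,0],[65,0.034,0,0.007,0],[65,0.034,0,0.007,0]]]'

```text
clock: 34.3
eef_pos: [491.2, 157.3, 306.2]
tcp_rot: [3.138, -0.002, -3.026]
contact_force: [-0.2, 0.0, 1.0]
opening: 0.653
```

```bash
python3 -c "
from h import *
to(594,168.8,284,187)
g=snap('side')
save(cv2.resize(g['image'][220:400,170:370],None,fx=4,fy=3.3,interpolation=2),'s34.png')"
```

```text
t 34.3 pos [491.2 157.3 306.2] rpy [ 1.798e+02 -1.000e-01 -1.734e+02] q [ 0.31  0.31  1.95  0.01  0.88 -1.38] F [-0.2  0.   1. ] op 0.653
SHIFT [-0.1035 -0.0006  0.022 ] SPIN -0.4
```

View pics/s34.png

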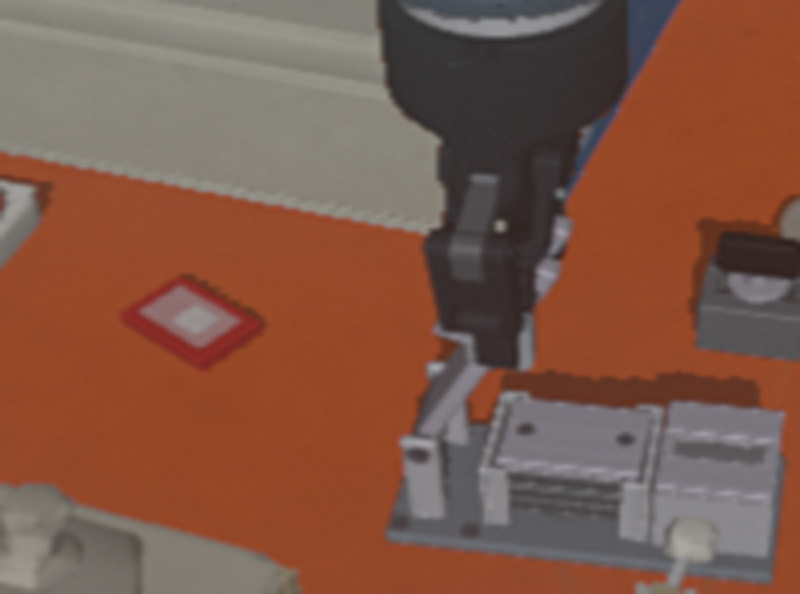

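>>> carry_out --steps '[[[65,0,0,-0.03,0],[65,0,0,-0.04,0],[65,0,-0.05,-0.04,0],[65,0,-0.1,-0.04,0],[65,0,-0.15,-0.04,0],[65,0,-0.2,-0.04,0],[65,0,-0.25,-0.04,0],[65,0,-0.3,-0.04,0]]]'

```text
clock: 35.15
eef_pos: [526.1, -142.9, 344.9]
tcp_rot: [3.138, -0.002, -3.026]
contact_force: [0.4, 0.1, 0.8]
opening: 0.649
```

>>> carry_out --steps '[[[65,0,0,0,0],[65,0,0,0,0],[65,0,0,0,0],[65,0,0,0,0],[65,0,0,0,0],[65,0,0,0,0],[65,0,0,0,0],[65,0,0,0,0]]]'

```text
clock: 35.95
eef_pos: [526.1, -142.6, 345.0]
tcp_rot: [3.138, -0.002, -3.025]
contact_force: [0.4, 0.3, 0.3]
opening: 0.649
```

```bash
python3 -c "
from h import *
f=snap('top');g=snap('side')
np.save('f.npy',f,allow_pickle=True);np.save('g.npy',g,allow_pickle=True)
save(cv2.resize(g['image'][270:400,240:400],None,fx=5,fy=4.5,interpolation=2),'s35.png')
save(cv2.resize(f['image'][230:330,150:280],None,fx=6,fy=6,interpolation=2),'t35.png')"
```

```text
(no output)
```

View pics/s35.png

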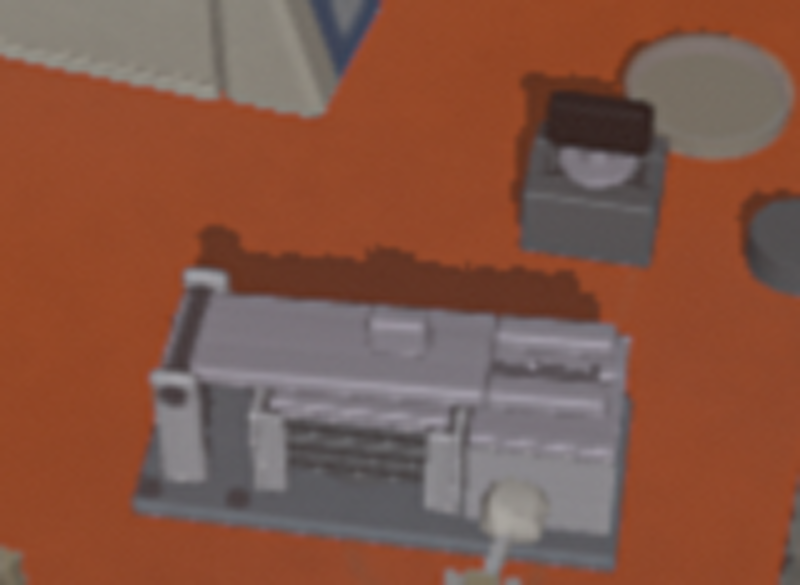

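View pics/t35.png

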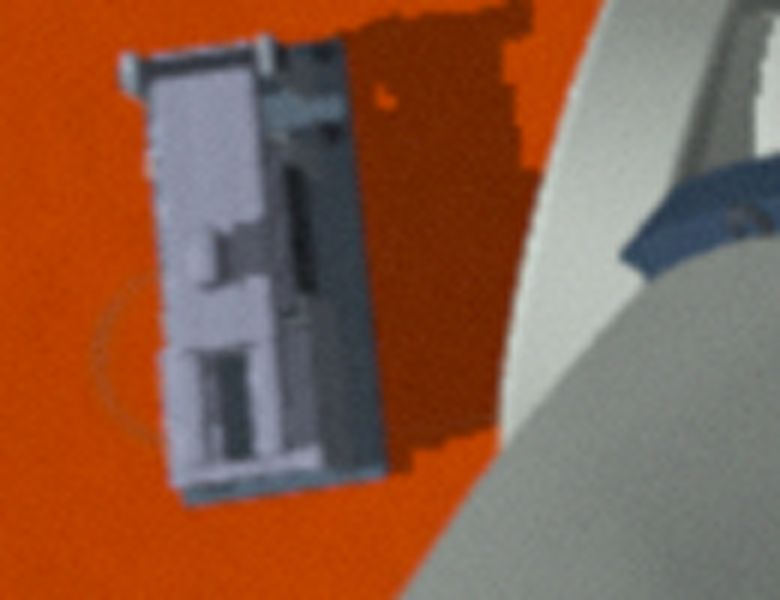

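```bash
python3 -c "
from h import *
f=np.load('f.npy',allow_pickle=True).item();g=np.load('g.npy',allow_pickle=True).item()
save(cv2.resize(g['image'][330:400,315:375],None,fx=10,fy=8.5,interpolation=2),'s36.png')
save(cv2.resize(f['image'][280:320,170:210],None,fx=14,fy=14,interpolation=2),'t36.png')"
```

```text
(no output)
```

View pics/s36.png

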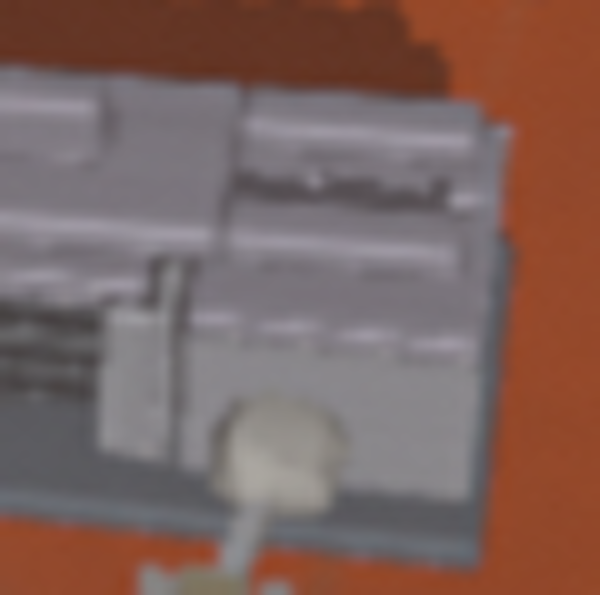

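View pics/t36.png

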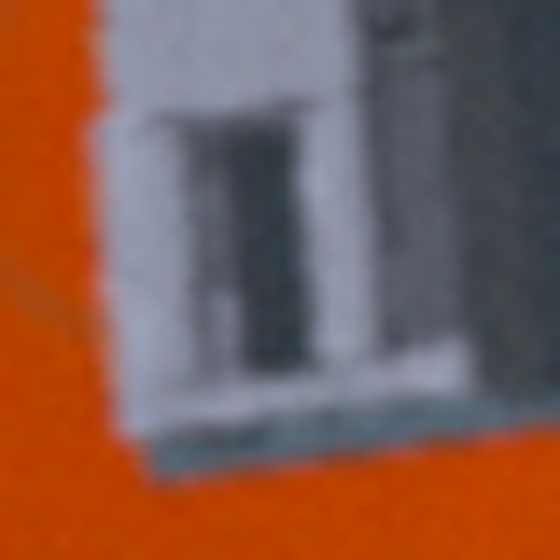

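```bash
cat > strap.py <<'E'
from h import *
import sys
f=np.load('f.npy',allow_pickle=True).item();g=np.load('g.npy',allow_pickle=True).item()
yaw=np.radians(6.8);c,s=np.cos(yaw),np.sin(yaw)
def W(p,x,y,z): return [p[0]+c*x-s*y,p[1]+s*x+c*y,z]
pt=(473.8,154.4);ps=(473.8,158.6)
for nm,cam,p,o,k in(('t',f,pt,[170,280],(14,14)),('s',g,ps,[315,330],(10,8.5))):
  base=cv2.imread('pics/%s36.png'%nm)
  # keeper slot check
  q=[(proj(cam,W(p,-56+a*17,b*6.5,54))[0]+.46-o)*k for a,b in((-1,-1),(-1,1),(1,1),(1,-1))]
  cv2.polylines(base,[np.int32(q)],True,(255,0,255),1)
  for th,col in((0.0,(0,0,255)),(0.05,(0,255,0)),(0.14,(255,0,0))):
    def S(r,y,h=4):
      return W(p,54-r*np.cos(th)-h*np.sin(th)*-1*-1,y,58.5+r*np.sin(th)+h*np.cos(th))
    pts=[S(40,-17),S(128,-17),S(128,-7),S(92,-7),S(92,7),S(128,7),S(128,17),S(40,17)]
    q=[(proj(cam,x)[0]+.46-o)*k for x in pts]
    cv2.polylines(base,[np.int32(q)],False,col,1)
  cv2.imwrite('pics/%s36d.png'%nm,base)
E
python3 strap.py
```

```text
(no output)
```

View pics/s36d.png

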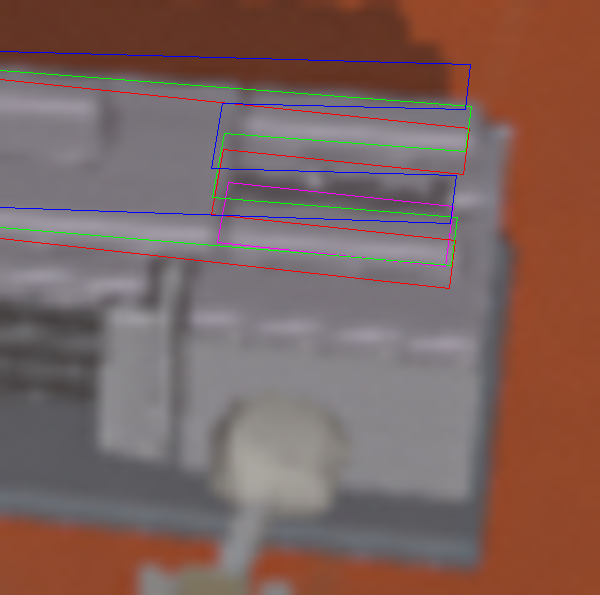

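View pics/t36d.png

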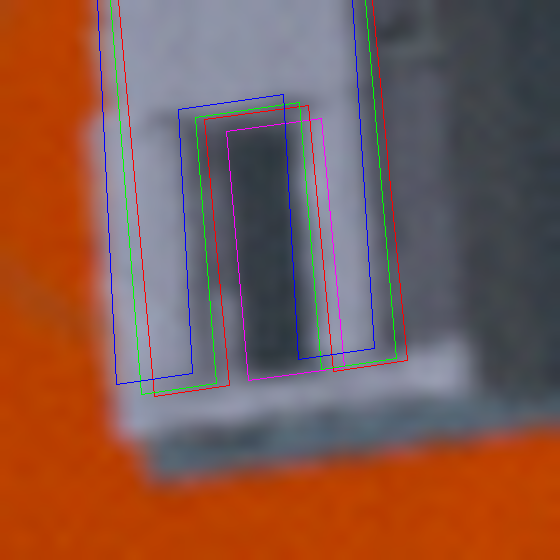

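```bash
python3 -c "
from h import *
f=np.load('top0.npy',allow_pickle=True).item();g=np.load('g.npy',allow_pickle=True).item()
for nm,cam,roi,thr in(('t',f,(235,270,275,312),45),('s',g,(335,280,385,325),48)):
  v=cam['image'].max(2); 
  m=np.zeros_like(v);m[roi[1]:roi[3],roi[0]:roi[2]]=(v[roi[1]:roi[3],roi[0]:roi[2]]<thr)*255
  n,l,st,c=cv2.connectedComponentsWithStats(m)
  for i in range(1,n):
    if st[i,4]>15:
      cs=cv2.findContours((l==i).astype(np.uint8),0,1)[0][0];print(nm,c[i],st[i],cv2.minAreaRect(cs))
      b=onz(cam,cv2.boxPoints(cv2.minAreaRect(cs)),68);print(b.round(1),onz(cam,[c[i]],68),onz(cam,[c[i]],56))
save(cv2.resize(f['image'][270:315,230:280],None,fx=10,fy=10,interpolation=2),'t37.png')
save(cv2.resize(g['image'][280:335,335:385],None,fx=10,fy=10,interpolation=2),'s37.png')
"
```

```text
t [251.85585586 290.98198198] [249 282   7  20 111] ((252.0, 291.5), (19.0, 6.0), 90.0)
[[443.8  33.6  68. ]
 [443.6  22.3  68. ]
 [408.   22.1  68. ]
 [408.2  33.4  68. ]] [[426.8013461   28.14050705  68.        ]] [[427.78611891  29.84865171  56.        ]]
```

View pics/t37.png

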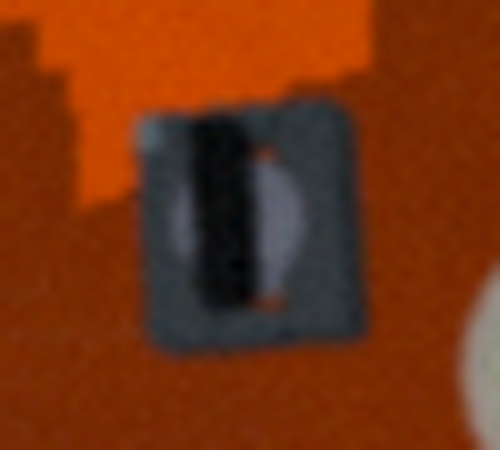

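View pics/s37.png

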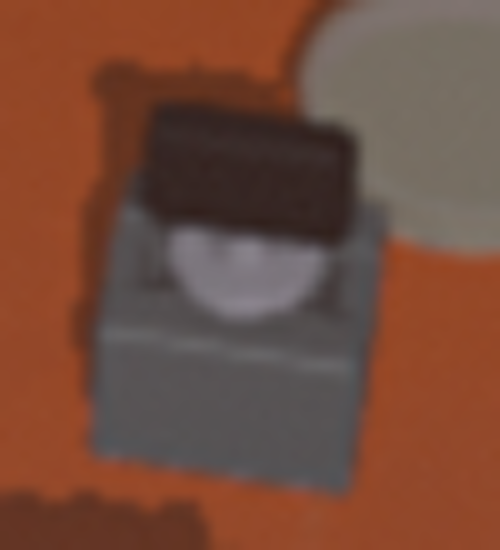

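```bash
python3 -c "
from h import *
f=np.load('top0.npy',allow_pickle=True).item();g=np.load('g.npy',allow_pickle=True).item()
print(onz(f,[[253.2,292.3]],38),onz(f,[[252.15,290.75]],66))
print('bar top side',onz(g,[[335+25.2-.45,280+12.5-.45]],68), onz(g,[[335+24.5-.45,280+25-.45]],38))
to(427,29.5,240,184)
"
```

```text
[[426.66895508  29.79525778  38.        ]] [[427.39064155  27.87387968  66.        ]]
bar top side [[426.46467576  31.07812323  68.        ]] [[426.02216842  31.50525423  38.        ]]
t 36.05 pos [ 526.1 -142.8  345. ] rpy [ 1.798e+02 -1.000e-01 -1.734e+02] q [-0.27  0.3   1.86  0.    0.99 -1.96] F [1.1 0.8 0.2] op 0.654
SHIFT [0.0783 0.1822 0.1058] SPIN 2.6
```

>>> carry_out --squeeze 60 --steps '[[[60,0.0783,0.182,0.04,3],[60,0.0783,0.182,0.04,3],[60,0.0783,0.182,0.04,3],[60,0.0783,0.182,0.04,3],[55,0.0783,0.182,0.06,3],[50,0.0783,0.182,0.08,3],[45,0.0783,0.182,0.08,3]]]'

```text
clock: 36.75
eef_pos: [426.1, 29.6, 264.3]
tcp_rot: [3.138, -0.005, -3.077]
contact_force: [-0.3, 0.1, -0.5]
opening: 0.45
```

```bash
python3 -c "
from h import *
to(426.5,29,224,184)
g=snap('side')
save(cv2.resize(g['image'][240:340,310:410],None,fx=6,fy=6,interpolation=2),'s38.png')"
```

```text
t 36.75 pos [426.1  29.6 264.3] rpy [ 179.8   -0.3 -176.3] q [ 0.06  0.26  2.16  0.01  0.73 -1.58] F [-0.3  0.1 -0.5] op 0.45
SHIFT [-0.0006 -0.0008  0.0403] SPIN -0.3
```

View pics/s38.png

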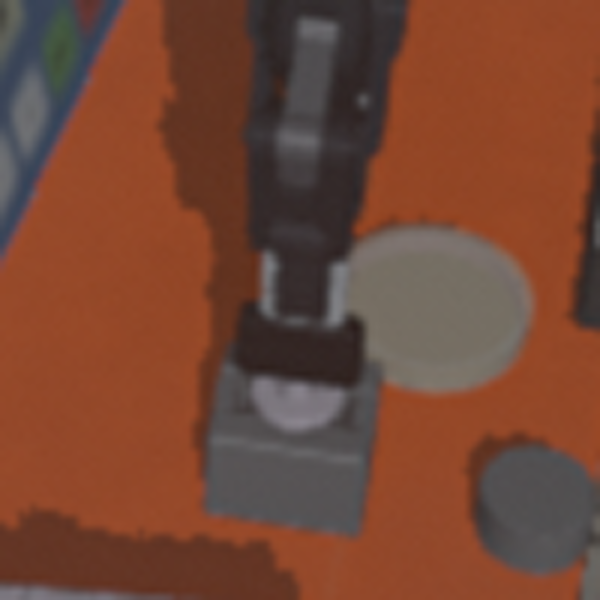

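>>> carry_out --steps '[[[45,0,-0.0005,0.02,-0.3],[45,0,-0.0005,0.036,-0.3],[45,0,-0.0005,0.04,-0.3],[5,0,-0.0005,0.04,-0.3],[5,0,-0.0005,0.04,-0.3],[5,0,-0.0005,0.04,-0.3],[5,0,-0.0005,0.04,-0.3]]]'

```text
clock: 37.5
eef_pos: [427.1, 28.9, 226.3]
tcp_rot: [3.138, -0.002, -3.072]
contact_force: [-1.4, -0.5, 7.2]
opening: 0.097
```

```bash
python3 -c "
from h import *
to(418,148,300,187)
g=snap('side')
save(cv2.resize(g['image'][240:340,310:410],None,fx=6,fy=6,interpolation=2),'s39.png')"
```

```text
t 37.5 pos [427.1  28.9 226.3] rpy [ 1.798e+02 -1.000e-01 -1.760e+02] q [ 0.06  0.33  2.18  0.01  0.63 -1.58] F [-1.4 -0.5  7.2] op 0.097
SHIFT [ 0.001   0.1197 -0.0732] SPIN -3.0
```

View pics/s39.png

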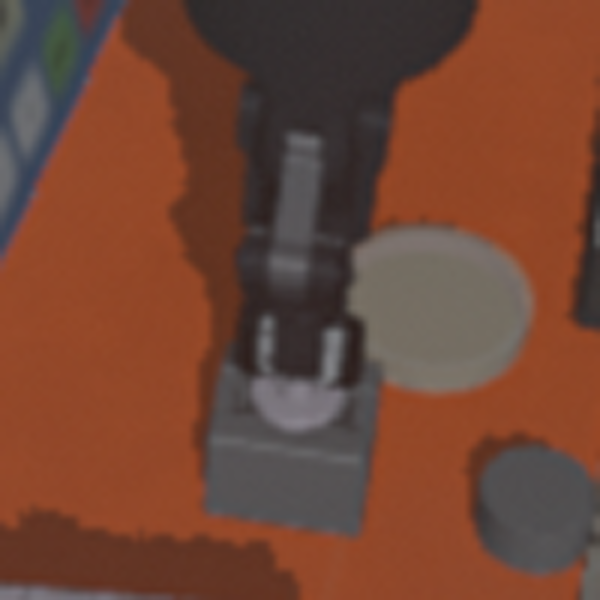

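>>> carry_out --steps '[[[5,0,0,-0.04,0],[5,0,0,-0.08,0],[5,0,0,-0.085,0],[5,0.0015,0.12,-0.085,-3],[5,0.0015,0.12,-0.085,-3],[5,0.0015,0.12,-0.085,-3],[5,0.0015,0.12,-0.085,-3],[5,0.0015,0.12,-0.085,-3]]]'

```text
clock: 38.35
eef_pos: [417.2, 148.3, 311.5]
tcp_rot: [3.138, -0.003, -3.018]
contact_force: [-0.3, -0.4, -0.9]
opening: 0.096
```

```bash
cat > look2.py <<'E'
from h import *
import sys
n=sys.argv[1]
to(417.5,148,312,186.8)
f=snap('top');g=snap('side')
np.save('f.npy',f,allow_pickle=True);np.save('g.npy',g,allow_pickle=True)
save(cv2.resize(f['image'][275:325,160:220],None,fx=10,fy=10,interpolation=2),'t%s.png'%n)
save(cv2.resize(g['image'][310:395,300:380],None,fx=8,fy=7,interpolation=2),'s%s.png'%n)
E
python3 look2.py 40
```

```text
t 38.35 pos [417.2 148.3 311.5] rpy [ 179.8   -0.2 -172.9] q [ 0.34  0.2   2.1   0.01  0.85 -1.36] F [-0.3 -0.4 -0.9] op 0.096
SHIFT [-0.0003 -0.0003 -0.0005] SPIN 0.3
```

View pics/t40.png

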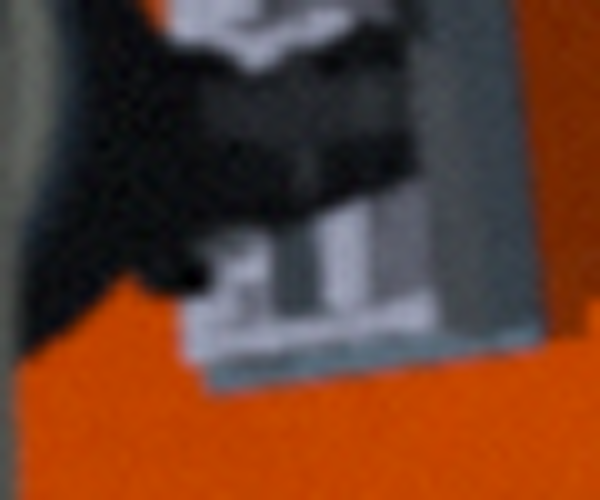

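View pics/s40.png

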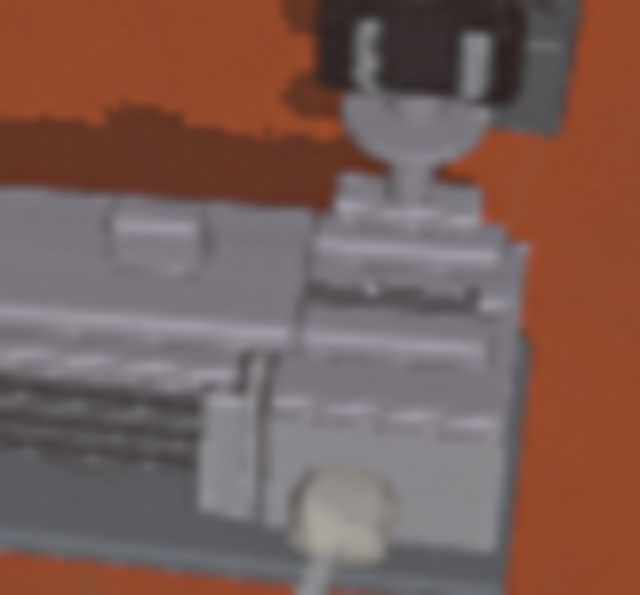

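```bash
cat > ov2.py <<'E'
from h import *
import sys
n=sys.argv[1];hb=float(sys.argv[2])
g=np.load('g.npy',allow_pickle=True).item()
yaw=np.radians(6.9);c,s=np.cos(yaw),np.sin(yaw)
im=cv2.imread('pics/s%s.png'%n)
for ctr,z,hx,hy,col in(((417.4,148.0+3.5),54,17,6.5,(255,0,255)),((417.4,148.+3.5),hb,13,4.5,(0,255,0)),((417.4,148.+3.5),hb+6,13,4.5,(0,255,255)),((417.4,148.+3.5),hb+30,13,.1,(0,0,255)),((417.4,148.+3.5),69,17,7,(255,255,0))):
    q=[(proj(g,[ctr[0]+c*a*hx-s*b*hy,ctr[1]+s*a*hx+c*b*hy,z])[0]+.45-[300,310])*[8,7] for a,b in((-1,-1),(-1,1),(1,1),(1,-1))]
    cv2.polylines(im,[np.int32(q)],True,col,1)
cv2.imwrite('pics/s%sd.png'%n,im)
E
python3 ov2.py 40 89
```

```text
(no output)
```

View pics/s40d.png

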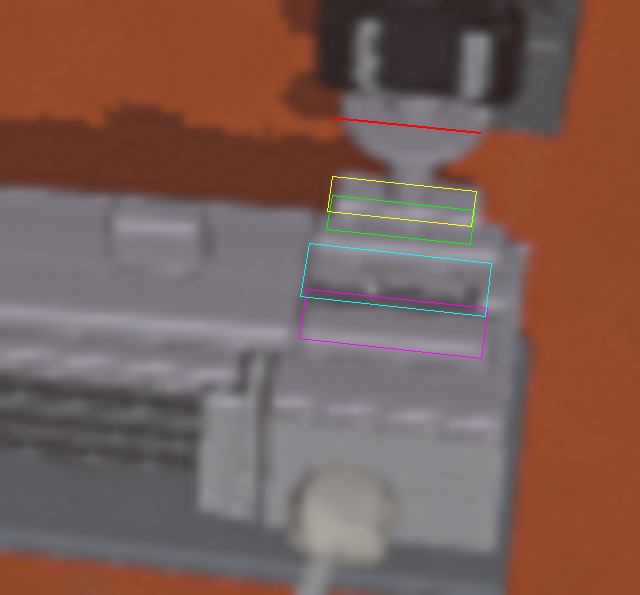

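>>> carry_out --steps '[[[5,-0.001,0,0.008,0],[5,-0.001,0,0.016,0],[5,-0.001,0,0.016,0],[5,-0.001,0,0.016,0]]]'

```text
clock: 38.85
eef_pos: [418.2, 147.3, 295.0]
tcp_rot: [3.138, -0.004, -3.021]
contact_force: [1.2, 0.1, -0.8]
opening: 0.096
```

```bash
python3 look2.py 41; python3 ov2.py 41 73
```

```text
t 38.85 pos [418.2 147.3 295. ] rpy [ 179.8   -0.2 -173.1] q [ 0.33  0.22  2.11  0.01  0.81 -1.36] F [ 1.2  0.1 -0.8] op 0.096
SHIFT [ 0.0007  0.0008 -0.017 ] SPIN 0.1
```

View pics/s41.png

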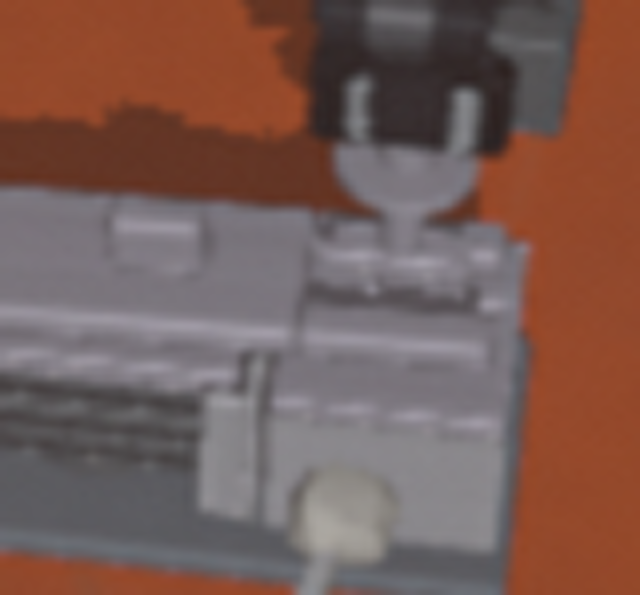

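View pics/t41.png

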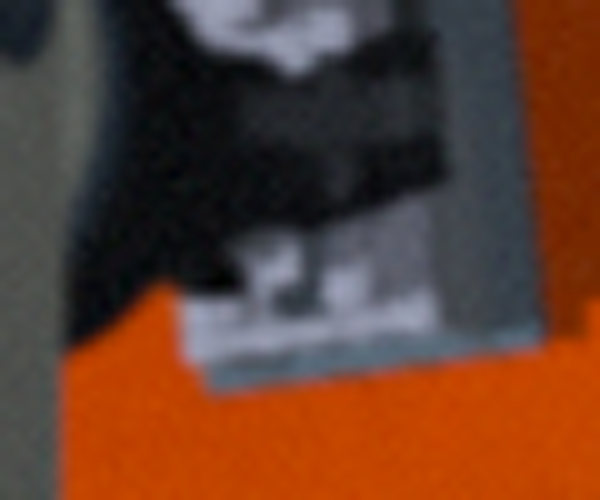

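```bash
python3 -c "
from h import *
g=np.load('g.npy',allow_pickle=True).item()
c=g['image'][330:366,330:372]
c=cv2.normalize(c,None,0,255,cv2.NORM_MINMAX)
save(cv2.resize(c,None,fx=16,fy=16,interpolation=2),'s42.png')"
```

```text
(no output)
```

View pics/s42.png

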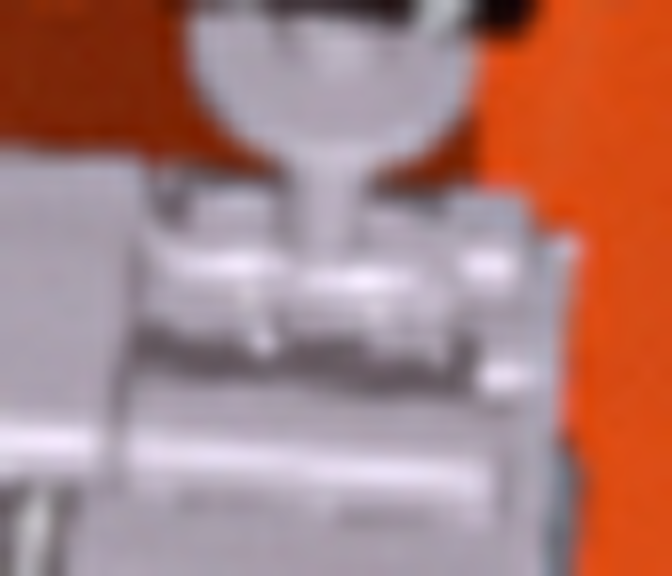

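>>> carry_out --steps '[[[5,0,0.0009,0.002,0],[5,0,0.0009,0.005,0],[5,0,0.0009,0.008,0],[5,0,0.0009,0.01,0],[5,0,0.0009,0.01,0]]]'

```text
clock: 39.45
eef_pos: [418.1, 148.5, 285.2]
tcp_rot: [3.138, -0.003, -3.021]
contact_force: [-0.5, -0.4, -0.3]
opening: 0.1
```

```bash
python3 look2.py 43; python3 -c "
from h import *
g=np.load('g.npy',allow_pickle=True).item()
c=g['image'][330:366,330:372]
c=cv2.normalize(c,None,0,255,cv2.NORM_MINMAX)
save(cv2.resize(c,None,fx=16,fy=16,interpolation=2),'s43z.png')"
```

```text
t 39.45 pos [418.1 148.5 285.2] rpy [ 179.8   -0.2 -173.1] q [ 0.34  0.24  2.11  0.01  0.79 -1.36] F [-0.5 -0.4 -0.3] op 0.1
SHIFT [ 0.0007 -0.0003 -0.0268] SPIN 0.1
```

View pics/s43z.png

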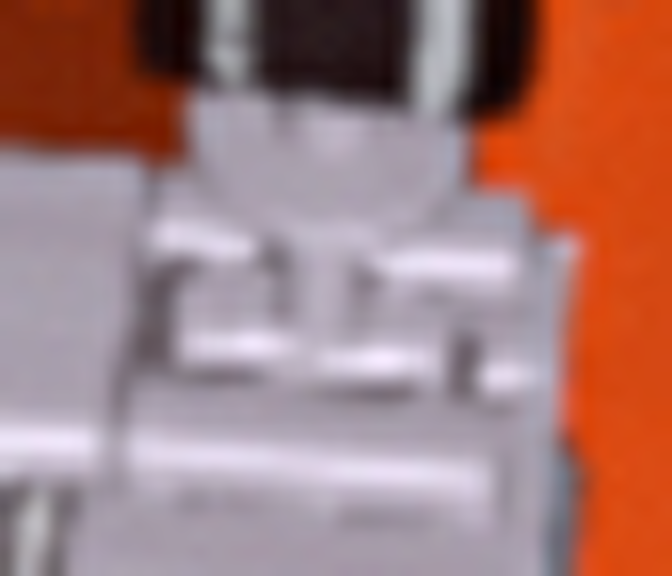

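>>> carry_out --steps '[[[5,0,0,0.003,0],[5,0,0,0.006,0],[5,0,0,0.009,0],[5,0,0,0.011,0],[5,0,0,0.011,0]]]'

```text
clock: 40.05
eef_pos: [418.1, 148.5, 274.1]
tcp_rot: [3.138, -0.004, -3.021]
contact_force: [-0.4, -0.3, -1.4]
opening: 0.098
```

>>> carry_out --steps '[[[5,0,0,0.003,0],[5,0,0,0.006,0],[5,0,0,0.009,0],[5,0,0,0.01,0],[5,0,0,0.01,0]]]'

```text
clock: 40.55
eef_pos: [417.9, 148.5, 263.8]
tcp_rot: [3.138, -0.004, -3.021]
contact_force: [-0.4, 1.3, -0.6]
opening: 0.1
```

>>> carry_out --steps '[[[5,0,0,0.001,0],[5,0,0,0.002,0],[5,0,0,0.003,0],[5,0,0,0.003,0]]]'

```text
clock: 40.95
eef_pos: [418.0, 148.5, 260.8]
tcp_rot: [3.138, -0.004, -3.021]
contact_force: [-0.1, 0.8, 0.4]
opening: 0.103
```

```bash
python3 look2.py 44; python3 -c "
from h import *
g=np.load('g.npy',allow_pickle=True).item()
c=g['image'][325:366,325:372]
c=cv2.normalize(c,None,0,255,cv2.NORM_MINMAX)
save(cv2.resize(c,None,fx=14,fy=14,interpolation=2),'s44z.png')"
```

```text
t 40.95 pos [418.  148.5 260.8] rpy [ 179.8   -0.2 -173.1] q [ 0.34  0.29  2.13  0.01  0.73 -1.36] F [-0.1  0.8  0.4] op 0.103
SHIFT [ 0.0008 -0.0003 -0.0512] SPIN 0.1
```

View pics/s44z.png

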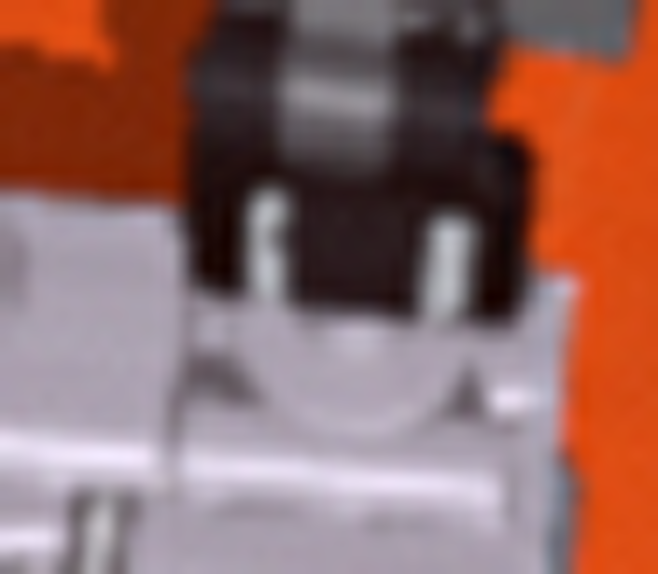

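>>> carry_out --steps '[[[5,0,0,0.001,0],[5,0,0,0.0015,0],[5,0,0,0.0015,0]]]'

```text
clock: 41.35
eef_pos: [418.0, 148.5, 259.8]
tcp_rot: [3.138, -0.004, -3.021]
contact_force: [-2.3, -0.8, 9.5]
opening: 0.1
```

>>> carry_out --steps '[[[5,0,0,-0.001,0],[5,0,0,-0.001,8],[5,0,0,-0.001,16],[5,0,0,-0.001,24],[5,0,0,-0.001,32],[5,0,0,-0.001,40],[5,0,0,-0.001,45],[5,0,0,-0.001,45]]]'

```text
clock: 42.15
eef_pos: [418.1, 148.5, 260.9]
tcp_rot: [-3.141, -0.005, 2.476]
contact_force: [-0.3, -0.8, -0.6]
opening: 0.095
```

```bash
python3 look2.py 45
```

```text
t 42.15 pos [418.1 148.5 260.9] rpy [-180.    -0.3  141.9] q [ 0.34  0.29  2.13  0.01  0.73 -0.57] F [-0.3 -0.8 -0.6] op 0.095
SHIFT [ 0.0004 -0.0008 -0.0511] SPIN -44.9
```

View pics/s45.png

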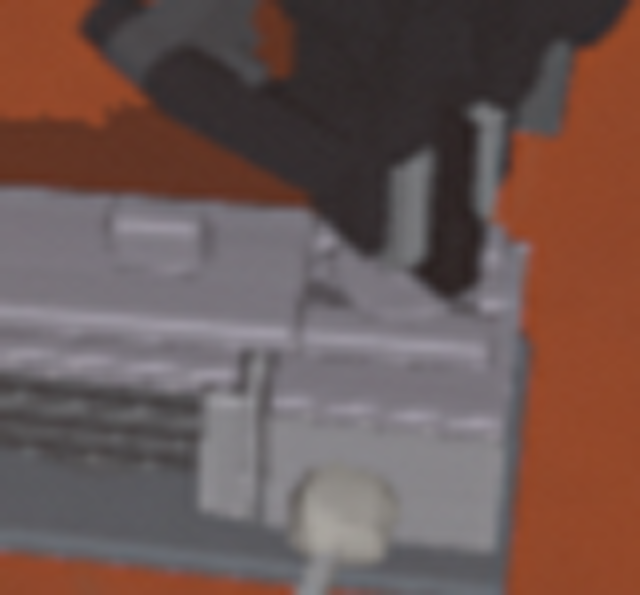

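>>> carry_out --steps '[[[5,0,0,0,8],[5,0,0,0,16],[5,0,0,0,24],[5,0,0,0,32],[5,0,0,0,40],[5,0,0,0,45],[5,0,0,0,45],[5,0,0,0,45]]]'

```text
clock: 43.05
eef_pos: [418.1, 148.6, 260.9]
tcp_rot: [-3.138, -0.003, 1.698]
contact_force: [0.3, 0.1, -0.3]
opening: 0.1
```

```bash
python3 look2.py 46
```

```text
t 43.05 pos [418.1 148.6 260.9] rpy [-179.8   -0.2   97.3] q [0.34 0.29 2.13 0.01 0.73 0.2 ] F [ 0.3  0.1 -0.3] op 0.1
SHIFT [-0.0003 -0.0009 -0.0511] SPIN -89.5
```

View pics/s46.png

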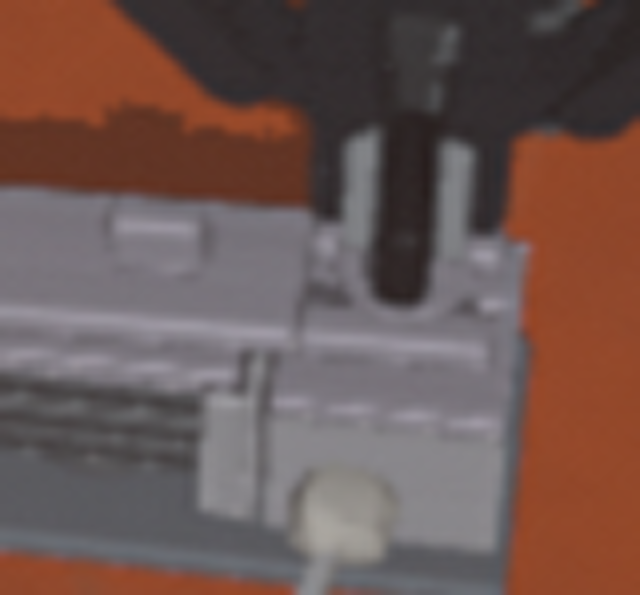

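>>> carry_out --steps '[[[5,0,0,0.001,0],[5,0,0,0.001,0],[30,0,0,0.001,0],[30,0,0,0.001,0],[30,0,0,0.001,0],[30,0,0,0.001,0]]]'

```text
clock: 43.75
eef_pos: [418.1, 148.6, 259.8]
tcp_rot: [-3.138, -0.003, 1.697]
contact_force: [-0.4, -1.1, -0.0]
opening: 0.3
```

>>> carry_out --steps '[[[30,0,0,-0.01,0],[30,0,0,-0.03,0],[30,0,0,-0.06,0],[30,0,0,-0.09,0],[30,0.05,0,-0.1,0],[30,0.1,0,-0.1,0],[30,0.15,0,-0.1,0],[30,0.19,0,-0.1,0]]]'

```text
clock: 44.55
eef_pos: [393.9, 339.0, 361.6]
tcp_rot: [-3.139, -0.004, 1.698]
contact_force: [1.5, -0.3, -0.1]
opening: 0.298
```

```bash
python3 look2.py 47; python3 shims.py
```

```text
t 44.55 pos [393.9 339.  361.6] rpy [-179.9   -0.3   97.3] q [0.71 0.24 1.9  0.01 1.   0.58] F [ 1.5 -0.3 -0.1] op 0.298
SHIFT [-0.1927 -0.0007  0.0488] SPIN -89.5
side [411.6 266.3] xy [ 351.5 -130.6] size [ 10.7 112.4] yaw -87.8
top [450.6 276.8] xy [ 453.6 -359. ] size [37.3 54.5] yaw -3.6
top [414.5 310.8] xy [ 387.4 -284.6] size [54.7 37.4] yaw 2.6
top [332.9 329.8] xy [ 353.4 -126.1] size [  9.7 116.5] yaw -87.0
```

View pics/s47.png

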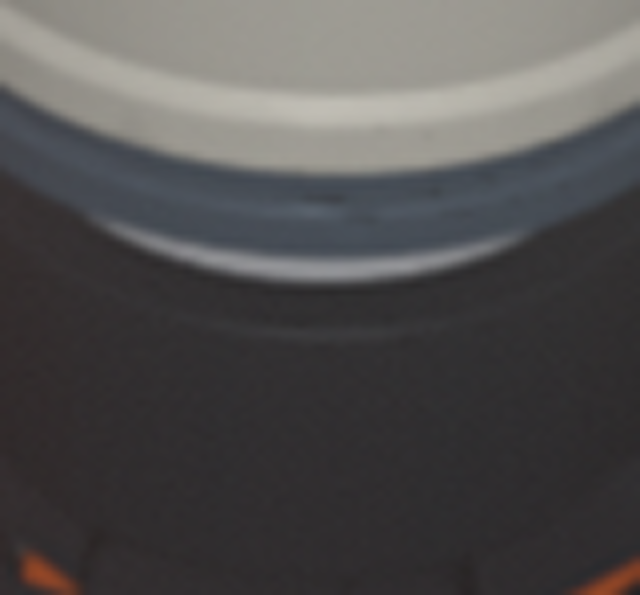

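View pics/tnow.png

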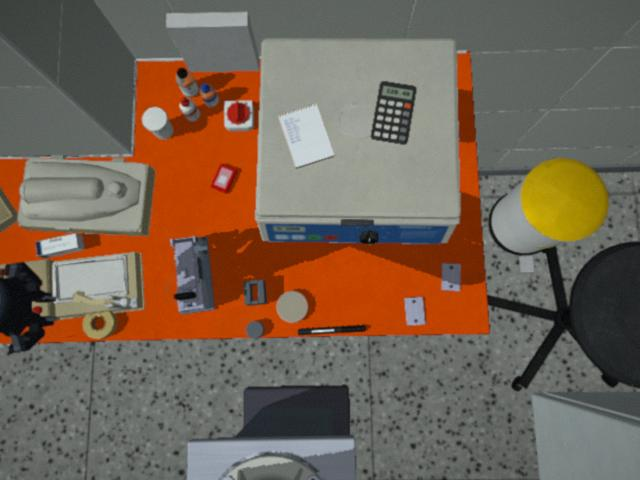

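View pics/snow.png

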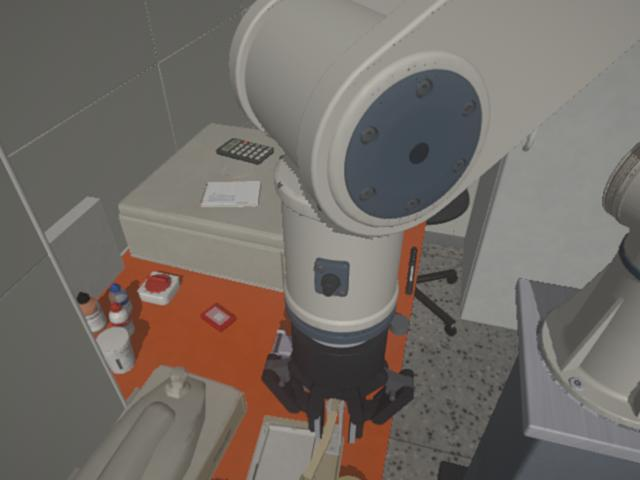

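>>> carry_out --steps '[[[30,0,0,-0.04,0],[30,-0.4,0,-0.04,0],[30,-0.4,0,-0.04,0],[30,-0.4,0,-0.04,0],[30,-0.4,0,-0.04,0],[30,-0.4,0,-0.04,0],[30,-0.4,0,-0.04,0],[30,-0.4,0,-0.04,0]]]'

```text
clock: 45.55
eef_pos: [438.1, -12.9, 400.1]
tcp_rot: [-3.138, -0.003, 1.698]
contact_force: [0.6, 0.4, 0.0]
opening: 0.304
```

>>> carry_out --steps '[[[30,-0.2,0,0,0],[30,-0.2,0,0,0],[30,-0.2,0,0,0],[30,-0.2,0,0,0],[30,-0.2,0,0,0],[30,-0.2,0,0,0]]]'

```text
clock: 46.15
eef_pos: [462.3, -213.0, 399.5]
tcp_rot: [-3.137, -0.003, 1.694]
contact_force: [-0.1, -1.7, 0.1]
opening: 0.298
```

```bash
python3 look2.py 48; python3 shims.py; python3 -c "
from h import *
g=np.load('g.npy',allow_pickle=True).item()
save(cv2.resize(g['image'][315:400,260:385],None,fx=6,fy=6,interpolation=2),'s48w.png')"
```

```text
t 46.15 pos [ 462.3 -213.   399.5] rpy [-179.7   -0.2   97.1] q [-0.43  0.18  1.88  0.    1.09 -0.56] F [-0.1 -1.7  0.1] op 0.298
SHIFT [0.3635 0.0004 0.0887] SPIN -89.7
side [381.3 196.6] xy [ 450.8 -353.6] size [40.6 54.3] yaw -4.7
side [424.8 257.1] xy [ 330.5 -209.6] size [ 24.2 260.8] yaw -87.9
side [404.9 219. ] xy [ 385.  -278.9] size [53.8 40.6] yaw 2.6
side [411.8 267.3] xy [ 350.9 -129.5] size [  9.4 109.2] yaw -88.3
side [380.2 281.5] xy [404.4 -68.9] size [54.9 16.3] yaw 15.4
top [414.5 310.8] xy [ 387.4 -284.6] size [54.7 37.4] yaw 2.6
```

View pics/s48w.png

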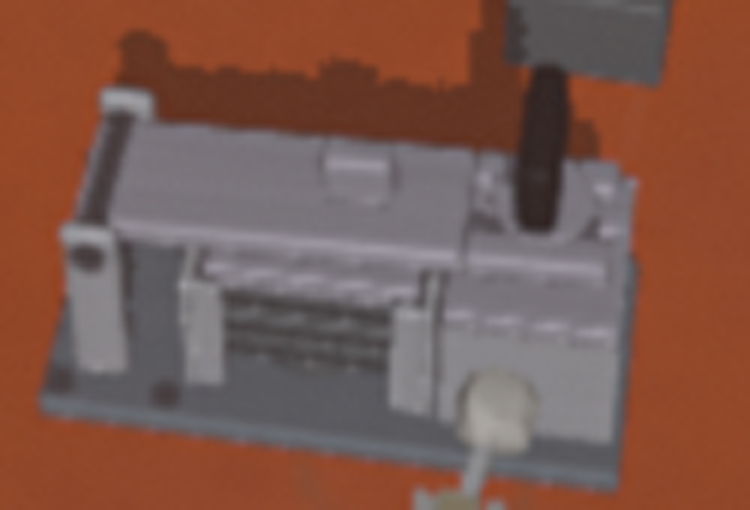

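View pics/snow.png

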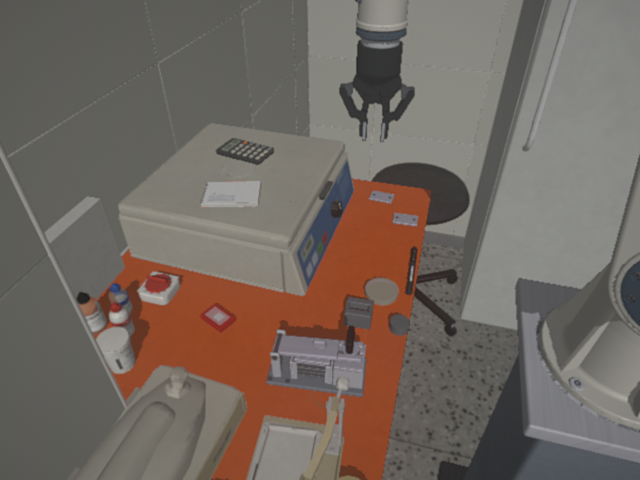

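```bash
python3 -c "
from h import *
print(workorder.sign_off())"
```

```text
the job is handed in; nothing more can be done
None
```

I handed the job in at about 46 s on the robot's clock. `sign_off` gives no verdict, so what follows is from my own last pictures.

- **Pile:** I put the three grey carriers in the pocket, on the 5 mm puck, and two shims on top. They lie flat. The first shim touched down at the 43 mm expected for three carriers, so two was the right number.
- **Strap:** I swung it over by the sides of its fork and let it fall. It bears on the pile at about 0.05 rad, going by the slope of its edge in the side view. I did not read the joint itself.
- **T-key:** It went through the fork and keeper slot without touching until the flange met the prongs, at about 9 N. I turned it a quarter turn to 97.3° (square across the slot is about 96.9°) and let go. It stands upright in the last picture.
- **Everything else:** The two spare shims, the petri dish and the red look-alike carrier are where they started. The arm is clear and touches nothing.

**What went wrong or disagreed:**
- The third carrier jammed against the hinge-side wall and tipped. I lifted it, moved it about 1.5 mm and set it down again flat.
- The two cameras differed by 2 to 4 mm in y, so I lined up each placement by comparing parts within one picture.

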